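# Sweep the sample holder and clip in the test panels

### The arm

A 6-joint arm with a two-finger parallel gripper is mounted at the origin on a cart in front of the work surface, level with it; the furniture and walls round the work are solid. World frame = base frame: x ahead of the robot, y to its left, z up, the work surface at z = 0. Lengths are in m, angles in rad, forces in N, time in s.
With the tool pointing down it reaches from about 0.225 to 0.875 m from the base axis. Payload 3.4 kg.
Tool frame: the origin (TCP) lies where the fingers leave the gripper's body, on its centre line; the fingertips stand 73 mm ahead of it and the grasp point (between the pads) lies 54 mm ahead of it (manip.grip_point_offset is the distance from the TCP to the grasp point, in m); z points along the fingers, y is the line along which they close (so a half turn about z gives the same grasp; the last joint's range is limited). The gripper opens to 85 mm and grips with 20 to 120 N. Pads are 22 mm wide; open, the fingers measure 114 mm over their backs; the gripper's body (76 mm by 85 mm) begins 54 mm behind the grasp point. The pads swing forward as they close: fully open they stand 13 mm farther back than shut.
Start: joints at [1.126, 0.276, 1.505, -0, 1.361, -0.121], TCP at [0.183, 0.545, 0.304] pointing down, gripper open.
Joint ranges: [-2.89, 2.89], [-0.75, 2.08], [0.22, 2.7], [-1.18, 4.32], [0.11, 2.71], [-2.7, 2.7]. Speed limits (rad/s): [2.57, 2.57, 3.14, 3.14, 3.14, 3.14].

### API

Orientations are given as a unit quaternion [w, x, y, z].
In Python, from rig import sensors, cams, manip, spotter gives the robot as it stands.
- The arm moves only by the tool drive_tool, never from a script. Its argument "targets" is a list of rows, each a list of 4 numbers: the shift along the world's x, y, z in m, then the turn about the world's z in degrees. In form: [[dx, dy, dz, spin], ...]. A call has exactly 5 rows; each row shifts and turns the commanded pose from where the row before left it; what a row does not reach is not made up. A row lasts 1/8 s, in which the tool goes at most 62.5 mm and 10.7 degrees, less where a joint would pass 70% of its speed; a pose out of reach is approached as far as the arm can. A call is refused whole if a number of a shift passes 0.0625 or a number of a turn 10.7, either way. A call with a gripper value outside its range is refused whole. "jaw" is the finger opening in m, from 0 to 0.0854, set as the call begins (left out, the last holds). The fingers move at their own pace and stop on an object; "force" is the grip in N (left out, the last holds). Time passes only in rows, so rows that do not move let the fingers close, or fill a call up. It gives the time, the measured TCP pose, the force and the opening at its end, in the units of the state.
- sensors.get_state(): the state, without advancing time (a new reading comes with each control period).
- cams.get_image(name): name is "scene" or "top"; returns a dict with "color" (384x512x3 uint8, red, green, blue), "intrinsics" (3x3 intrinsics, pixels), "R" (3x3) and "t" (3): a world point X has camera coordinates R X + t. Camera axes: x right, y down, z forward; pixel columns grow to the right and rows downward; lengths in m; the calibration is good to about 2 mm. A picture is of the moment at which its call begins. There is no depth.
- manip.sign_off(): hands the job in, once; it reports no verdict.
Trained networks look in the newest picture that a camera, given by its name, has taken for a name from the list of things; names that differ only in an ending like _2 or _b are one class to them, and where a whole thing is asked for, a point or a joint stands for the part that bears it (a point fixed in the world has none). Each returns a list of dicts, best first, with "score" (0 to 1); they miss things now and then, are a little off and sometimes report something else, mostly with a low value. They report only what shows in the picture. A call takes as long as a camera call. They do not tell look-alikes from the thing itself.
- spotter.find_in(query, camera): "point" ([x, y, z] in m, in world coordinates, good to about 4 mm: the middle of the surface that is visible of it).
- spotter.landmark_of(query, camera): "point" ([x, y, z] in m, in world coordinates, good to about 4 mm: a listed point, or the origin of a listed thing).
The state is a dict: "clock": time; "qpos": joint angles; "qd": joint speeds; "effort": joint torques, N m; "position": TCP position; "ee_rot": TCP orientation; "contact_force": force on the tool from outside, world axes, zero at the start; "moment": the same for the moment, N m; "width": finger opening in m.
Only numpy, scipy, OpenCV 4.12 (cv2) and the standard library are available. Lean on these libraries where they do the work, as an engineer would, in place of code of your own. Each camera call takes 0.05 s, during which the arm holds its last target. There are 200 camera calls.

### The job

With all clips still shut, hold the dark scraper block on the bed of the sample holder and sweep all wood chips leftward into the catch tray (do not pick the chips up), then set the block back down flat on the bench. Then clip in every finish-test panel that lies on the bench, one to a station: lift the clip until it stays open, slide the panel straight in under the blue bridge fully home against its stop, and lower the clip onto it. Leave all clips down, the chips in the tray, and the jar, tin and tape roll undisturbed.

Things in the scene. Friction and masses are not known exactly. Their poses are not given: they have to be found in the camera images.
- holder: fixed sample holder; origin on the bench, x away from the robot, y left (its yaw varies). Flat aluminium bed x -100..+110, y -135..+135 mm, top at z = 20; only chips lie in front of x = +21. Black catch tray along the left edge. At the far edge one blue yoke per station: x +68..+104, posts 64 mm apart inside, bridge 15 mm clear above the bed, top 52 mm above the bench, steel stop under it at x = +92
- tray (a point): centre of the catch tray's floor, 6 mm above the bench. In the holder's frame the tray is inside x -110..+20, y +135..+215 mm; its front and back walls (4 mm thick) are level with the bed, the outer (left) wall is 5 mm thick and reaches z = 36 mm; there is no wall between bed and tray
- clip_left (a joint): left spring clip, hinge angle in rad: 0 shut with its rubber foot (53 mm in front of the hinge) on the bare bed, about 0.16 shut on a panel, 2.0 fully open, leaning back. Over-centre: let go below about 1.35 it closes by itself and presses with about 2 N, above about 1.55 it stays open. Starts shut
- knob_left (a point): centre of the left clip's red knob, a cylinder 18 mm across, 24 mm long along the holder's y, pinched at its two ends; lifting takes about 2 N. It moves on a 60 mm circle about the hinge, which lies at x = +90, y = +90, z = 54 mm in the holder's frame: shut, it is 58 mm in front of the hinge and 14 mm above it; it swings up and away from the robot
- station_left (a point): left station: where the centre of the underside of a fully seated panel lies, on the bed (x = +37, y = +90, z = 20 mm in the holder's frame); the panel's long side along the holder's x, slid in from the front under the bridge until its end meets the stop
- clip_middle (a joint): middle spring clip, hinge angle in rad: 0 shut with its rubber foot (53 mm in front of the hinge) on the bare bed, about 0.16 shut on a panel, 2.0 fully open, leaning back. Over-centre: let go below about 1.35 it closes by itself and presses with about 2 N, above about 1.55 it stays open. Starts shut
- knob_middle (a point): centre of the middle clip's red knob, a cylinder 18 mm across, 24 mm long along the holder's y, pinched at its two ends; lifting takes about 2 N. It moves on a 60 mm circle about the hinge, which lies at x = +90, y = 0, z = 54 mm in the holder's frame: shut, it is 58 mm in front of the hinge and 14 mm above it; it swings up and away from the robot
- station_middle (a point): middle station: where the centre of the underside of a fully seated panel lies, on the bed (x = +37, y = 0, z = 20 mm in the holder's frame); the panel's long side along the holder's x, slid in from the front under the bridge until its end meets the stop
- clip_right (a joint): right spring clip, hinge angle in rad: 0 shut with its rubber foot (53 mm in front of the hinge) on the bare bed, about 0.16 shut on a panel, 2.0 fully open, leaning back. Over-centre: let go below about 1.35 it closes by itself and presses with about 2 N, above about 1.55 it stays open. Starts shut
- knob_right (a point): centre of the right clip's red knob, a cylinder 18 mm across, 24 mm long along the holder's y, pinched at its two ends; lifting takes about 2 N. It moves on a 60 mm circle about the hinge, which lies at x = +90, y = -90, z = 54 mm in the holder's frame: shut, it is 58 mm in front of the hinge and 14 mm above it; it swings up and away from the robot
- station_right (a point): right station: where the centre of the underside of a fully seated panel lies, on the bed (x = +37, y = -90, z = 20 mm in the holder's frame); the panel's long side along the holder's x, slid in from the front under the bridge until its end meets the stop
- panel_green: flat wooden finish-test panel, 110 (its x) x 50 (its y) x 8 mm thick (z), 70 g, green paint on part of its top; on top near its -x end a dark grip lug 24 (x) x 20 (y) mm, centred at x = -36 mm, top 32 mm above the underside; origin: centre of its underside; the +x end, without the lug, goes in first; starts lying flat on the bench. May be absent
- panel_yellow: flat wooden finish-test panel, 110 (its x) x 50 (its y) x 8 mm thick (z), 70 g, yellow paint on part of its top; on top near its -x end a dark grip lug 24 (x) x 20 (y) mm, centred at x = -36 mm, top 32 mm above the underside; origin: centre of its underside; the +x end, without the lug, goes in first; starts lying flat on the bench. May be absent
- panel_white: flat wooden finish-test panel, 110 (its x) x 50 (its y) x 8 mm thick (z), 70 g, white paint on part of its top; on top near its -x end a dark grip lug 24 (x) x 20 (y) mm, centred at x = -36 mm, top 32 mm above the underside; origin: centre of its underside; the +x end, without the lug, goes in first; starts lying flat on the bench. May be absent
- block: scraper block of dark wood, 50 (its x) x 110 (its y) x 50 mm, 200 g, starts lying on the bench to the right; origin: centre of its underside
- chip_0: loose wood chip 28 x 18 x 10 mm, 12 g, lying on the front half of the bed; origin: centre of its 28 x 18 underside. May be absent
- chip_1: loose wood chip 28 x 18 x 10 mm, 12 g, lying on the front half of the bed; origin: centre of its 28 x 18 underside. May be absent
- chip_2: loose wood chip 28 x 18 x 10 mm, 12 g, lying on the front half of the bed; origin: centre of its 28 x 18 underside. May be absent
- chip_3: loose wood chip 28 x 18 x 10 mm, 12 g, lying on the front half of the bed; origin: centre of its 28 x 18 underside. May be absent
- umber_jar: bystander: jar with green lid, 68 mm across, 100 mm tall; origin: centre of its underside
- tin: bystander: round ochre tin, 67 mm across, 30 mm tall; origin: centre of its underside
- tape_roll: bystander: roll of pale masking tape lying flat, 104 mm across, 25 mm tall; origin: centre of its underside
Mind the look-alikes: they are no part of the job. Leave any red look-alike of the panel_white alone.

How it is judged:
By the outcome, as a careful person would: the job done as asked, in the order asked, and still so for the second after the job is handed in, with the robot touching nothing.
Of chip_0, chip_1, chip_2, chip_3 only 2 to 4 are there at a start; the rules pass over those that are not, and their reading is None.
Of panel_green, panel_yellow, panel_white only 2 to 3 are there at a start; the rules pass over those that are not, and their reading is None.
At some moment in a run one of panel_green, panel_yellow, panel_white, block may be knocked a few centimetres aside while the robot is not near it.
Once in a run the grip may slacken for a moment while it holds something.
It also fails if it takes over 210 s, if anything falls off the work surface, if the arm or the gripper's body presses on something with over 40 N, if the wrist force passes 120 N, or if a joint passes its speed limit or range.

## Working session

There is one attempt and no reset: what is moved stays moved. The work goes in short steps, Python scripts to look and compute and a tool call to move; the robot and the scene stay as the last step left them, time stands still between calls to the robot, and variables do not carry over. Pictures are saved under pics/ and viewed, on a budget of 14 in all, crops included, one or two more only if the job needs it, and the job is handed in when it is done.

Besides the shell and the picture viewer there is one more tool, called after "Emit:" in YAML: its name, and indented under it one key for each argument. drive_tool: Moves the arm, as the interface text tells. Its arguments: {"type":"object","properties":{"targets":{"type":"array","items":{"type":"array","items":{"type":"number"}}},"jaw":{"type":"number"},"force":{"type":"number"}},"required":["targets"]}

```bash
mkdir -p pics; ls; python3 - <<'E'
from rig import sensors,cams,manip,spotter
import cv2,numpy as np
for c in ["scene","top"]:
    im=cams.get_image(c); cv2.imwrite(f"pics/{c}0.png",im["color"][:,:,::-1])
    print(c,"cam at",(-im["R"].T@im["t"]).round(3), im["intrinsics"][0,0])
    for q in ["holder","tray","knob_left","knob_middle","knob_right","station_left","station_middle","station_right","panel_green","panel_yellow","panel_white","block","chip_0","umber_jar","tin","tape_roll"]:
        print(q,[(round(d["score"],2),np.round(d["point"],3).tolist()) for d in spotter.landmark_of(q,c)][:5])
s=sensors.get_state(); print(s["clock"],s["position"],s["ee_rot"])
E
```

```text
pics
scene cam at [-0.1   -1.337  0.657] 352.86828357652706
holder [(0.59, [0.569, -0.01, -0.002]), (0.49, [0.432, -0.386, 0.001]), (0.33, [0.543, 0.176, 0.003])]
tray [(0.88, [0.542, 0.177, 0.004])]
knob_left [(0.41, [0.609, 0.085, 0.067])]
knob_middle [(0.42, [0.595, -0.005, 0.064])]
knob_right [(0.4, [0.588, -0.097, 0.063])]
station_left [(0.94, [0.614, 0.08, 0.018])]
station_middle [(0.69, [0.6, -0.01, 0.018])]
station_right [(0.62, [0.592, -0.094, 0.021]), (0.3, [0.632, -0.264, 0.003])]
panel_green [(0.68, [0.431, -0.382, 0.003])]
panel_yellow [(0.72, [0.591, -0.372, -0.005])]
panel_white [(0.93, [0.408, -0.748, 0.005]), (0.79, [0.456, -0.277, 0.002])]
block [(0.64, [0.631, -0.27, 0.002])]
chip_0 [(0.43, [0.516, -0.009, 0.019])]
umber_jar [(0.52, [0.778, 0.034, -0.002])]
tin [(0.56, [0.778, 0.121, -0.004]), (0.5, [0.593, -0.097, 0.064])]
tape_roll [(0.59, [0.759, -0.167, -0.002])]
top cam at [ 0.315 -0.288  1.491] 419.4497410545821
holder [(0.76, [0.569, -0.002, -0.005])]
tray [(0.7, [0.548, 0.17, 0.007]), (0.29, [0.432, -0.379, -0.004])]
knob_left [(0.56, [0.612, 0.083, 0.067])]
knob_middle [(0.67, [0.602, -0.008, 0.066]), (0.42, [0.565, -0.003, -0.002])]
knob_right [(0.4, [0.586, -0.099, 0.069])]
station_left [(0.56, [0.615, 0.08, 0.021])]
station_middle [(0.93, [0.604, -0.01, 0.018])]
station_right []
panel_green [(0.91, [0.431, -0.377, -0.002])]
panel_yellow [(0.62, [0.591, -0.374, 0.0])]
panel_white [(0.94, [0.454, -0.281, 0.001]), (0.92, [0.408, -0.749, -0.001]), (0.22, [0.605, -0.01, 0.019])]
block [(0.79, [0.632, -0.266, -0.003])]
chip_0 [(0.61, [0.517, -0.006, 0.019]), (0.53, [0.542, 0.038, 0.024])]
umber_jar [(0.66, [0.786, 0.031, 0.001])]
tin [(0.66, [0.775, 0.122, 0.0])]
tape_roll [(0.92, [0.755, -0.171, -0.0]), (0.43, [0.61, 0.083, 0.068])]
1.7 [0.1829721  0.54514803 0.30393744] [3.98569985e-05 1.61182527e-01 9.86924610e-01 7.36641726e-05]
```

View pics/top0.png

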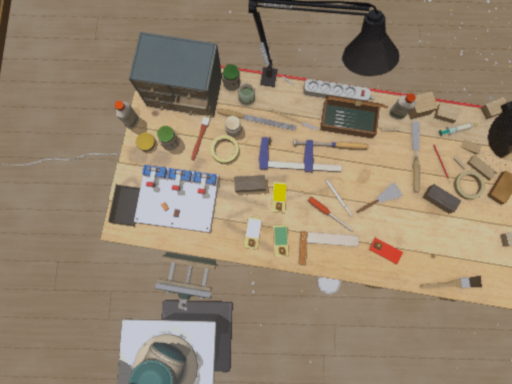

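View pics/scene0.png

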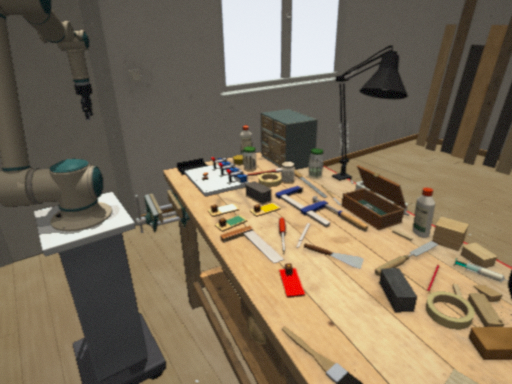

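```bash
python3 - <<'E'
import cv2
a=cv2.imread("pics/top0.png")[155:265,105:300]
cv2.imwrite("pics/c0.png",cv2.resize(a,None,fx=4.1,fy=4.1,interpolation=cv2.INTER_CUBIC))
E
```

```text
(no output)
```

View pics/c0.png

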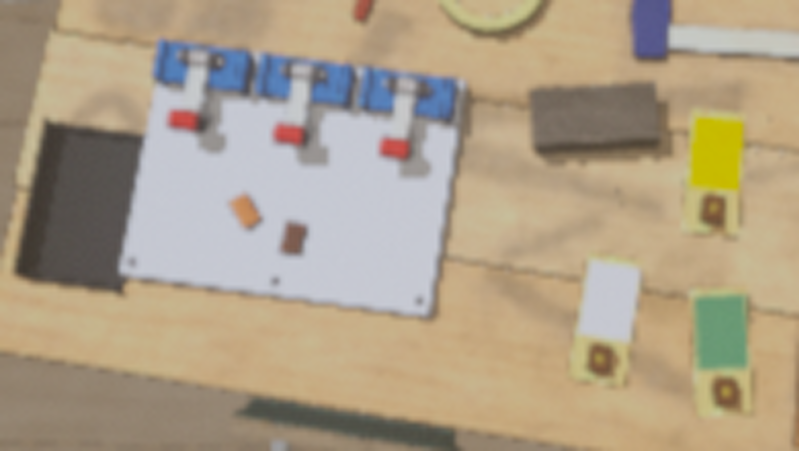

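```bash
cat >h.py <<'E'
from rig import sensors,cams,manip,spotter
import cv2,numpy as np
def back(im,uv,z):
    K,R,t=im["intrinsics"],im["R"],im["t"]; c=-R.T@t
    d=R.T@np.linalg.solve(K,[uv[0],uv[1],1.]); return c+d*(z-c[2])/d[2]
def proj(im,X):
    p=im["intrinsics"]@(im["R"]@np.asarray(X)+im["t"]); return p[:2]/p[2]
def blobs(im,lo,hi,amin=8,S=4):
    a=cv2.resize(im["color"],None,fx=S,fy=S,interpolation=cv2.INTER_CUBIC)
    h=cv2.cvtColor(a,cv2.COLOR_RGB2HSV); m=cv2.inRange(h,np.array(lo),np.array(hi))
    n,l,st,ce=cv2.connectedComponentsWithStats(m)
    out=[]
    for i in range(1,n):
        if st[i,4]<amin*S*S: continue
        c=max(cv2.findContours((l==i).astype(np.uint8),cv2.RETR_EXTERNAL,cv2.CHAIN_APPROX_NONE)[0],key=cv2.contourArea)
        box=(cv2.boxPoints(cv2.minAreaRect(c))+.5)/S-.5
        out.append(((ce[i]+.5)/S-.5,st[i,4]/S/S,box))
    return out
def avg(q,near=None,n=3,cs=("top","scene"),r=.05,mode="landmark_of"):
    P=[]
    for c in cs:
        for k in range(n):
            cams.get_image(c)
            for d in getattr(spotter,mode)(q,c):
                p=np.array(d["point"])
                if near is None or np.linalg.norm(p[:2]-near[:2])<r: P.append(p); break
    return (np.median(P,0),len(P)) if P else (None,0)
def st():
    s=sensors.get_state(); w,x,y,z=s["ee_rot"]
    # world direction of tool x and y axes, as yaw of tool-y line
    yx,yy=2*(x*y-w*z),1-2*(x*x+z*z)
    return s["clock"],np.round(s["position"],4),round(np.degrees(np.arctan2(yy,yx)),1),np.round(s["contact_force"],1),round(s["width"],4)
E
python3 - <<'E'
from h import *
im=cams.get_image("top")
for nm,lo,hi,z in [("yel",(24,180,150),(34,255,255),.008),("grn",(60,80,60),(90,255,200),.008),("white",(90,0,150),(150,40,255),.008),("blue",(105,140,80),(125,255,255),.05),("lug/brown",(0,60,40),(20,200,130),.032),("red",(0,150,120),(6,255,255),.068),("dark",(0,0,50),(30,80,115),.05)]:
  for ce,a,box in blobs(im,lo,hi):
    p=back(im,ce,z)
    if -.5<p[1]<.25 and .35<p[0]<.73:
        b=[back(im,v,z)[:2].round(4).tolist() for v in box]
        print(nm,round(a),p.round(4)[:2],b)
print(st())
for q,n in [("block",[.632,-.268]),("panel_green",[.431,-.378]),("panel_yellow",[.591,-.373]),("panel_white",[.455,-.279]),("holder",[.569,-.005]),("knob_left",[.61,.084]),("knob_middle",[.6,-.007]),("knob_right",[.588,-.098]),("station_left",[.614,.08]),("station_right",[.592,-.094])]:
    print(q,avg(q,np.array(n)))
E
```

```text
yel 196 [ 0.6032 -0.3732] [[0.5734, -0.3485], [0.6359, -0.3537], [0.6325, -0.3977], [0.57, -0.3921]]
grn 49 [ 0.4397 -0.381 ] [[0.4647, -0.3623], [0.467, -0.395], [0.4225, -0.3975], [0.4202, -0.3651]]
white 10 [ 0.6746 -0.006 ] [[0.675, 0.0062], [0.6865, -0.0194], [0.6769, -0.0237], [0.6654, 0.0019]]
white 3174 [ 0.5493 -0.0014] [[0.4846, 0.1433], [0.6781, 0.1325], [0.646, -0.1483], [0.454, -0.1307]]
white 188 [ 0.4716 -0.2822] [[0.4446, -0.2581], [0.5041, -0.2657], [0.4988, -0.3063], [0.4394, -0.2985]]
lug/brown 19 [ 0.7089 -0.1946] [[0.7019, -0.1579], [0.7326, -0.2196], [0.7181, -0.2264], [0.6875, -0.1648]]
lug/brown 12 [ 0.6302 -0.1551] [[0.6105, -0.1495], [0.6477, -0.1546], [0.6466, -0.1612], [0.6095, -0.156]]
lug/brown 129 [ 0.6063 -0.2833] [[0.6441, -0.2117], [0.6523, -0.3286], [0.5986, -0.3319], [0.5906, -0.2157]]
lug/brown 8 [0.6081 0.2026] [[0.6076, 0.2194], [0.623, 0.1902], [0.6093, 0.1827], [0.594, 0.2119]]
lug/brown 59 [0.5018 0.2039] [[0.5408, 0.2699], [0.5852, 0.2116], [0.4719, 0.125], [0.4289, 0.183]]
lug/brown 17 [ 0.5452 -0.3699] [[0.5368, -0.3605], [0.5592, -0.3627]
[... 1201 characters left out ...]
232], [0.3847, 0.0208], [0.3559, -0.1658], [0.3354, -0.1629]]
(1.75, array([0.183 , 0.5451, 0.3039]), np.float64(71.4), array([ 0.3, -0.2,  0.4]), 0.0855)
block (array([ 6.3055e-01, -2.6610e-01, -5.5000e-04]), 6)
panel_green (array([ 0.43065, -0.38015,  0.001  ]), 6)
panel_yellow (array([ 5.908e-01, -3.737e-01,  2.000e-04]), 5)
panel_white (array([ 0.45525, -0.27885,  0.00115]), 6)
holder (array([ 0.568 , -0.0058, -0.0035]), 6)
knob_left (array([0.6109 , 0.08345, 0.06675]), 6)
knob_middle (array([ 0.59885, -0.0082 ,  0.06655]), 6)
knob_right (array([ 0.5874 , -0.0993 ,  0.06685]), 6)
station_left (array([0.6154 , 0.079  , 0.02245]), 6)
station_right (array([ 0.5946 , -0.09655,  0.01845]), 6)
```

```bash
python3 - <<'E'
from h import *
from scipy.optimize import least_squares
im=cams.get_image("top")
fl,fr=[back(im,(105+(u+.5)/4.1-.5,155+(v+.5)/4.1-.5),.02) for u,v in [(121,276),(432,317)]]
M=[((-.1,.135),fl),((-.1,-.135),fr)]
for k,(y,red,sp) in dict(l=(.09,(.6098,.0807),(.6109,.0835)),m=(0,(.5995,-.0096),(.5989,-.0082)),r=(-.09,(.5898,-.0992),(.5874,-.0993))).items(): M+=[((.032,y),red),((.032,y),sp)]
M+=[((.037,.09),(.6154,.079)),((.037,-.09),(.5946,-.0966)),((.037,0),(.602,-.01)),((0,0),(.568,-.0058))]
A=np.array([m[0] for m in M]);B=np.array([m[1][:2] for m in M])
def f(p):
    c,s=np.cos(p[2]),np.sin(p[2]); return (A@np.array([[c,s],[-s,c]])+p[:2]-B)
r=least_squares(lambda p:f(p).ravel(),[.567,-.005,-.12],loss="soft_l1",f_scale=.003)
print(r.x,np.degrees(r.x[2])); print((f(r.x)*1000).round(1).tolist())
E
```

```text
[ 0.56736235 -0.00581477 -0.10740218] -6.153691611627028
[[0.9, 2.2], [0.8, 1.9], [-1.0, -0.5], [-2.1, -3.3], [-0.3, 0.4], [0.3, -1.0], [-0.3, 0.5], [2.1, 0.6], [-1.6, 0.7], [-0.1, -2.7], [2.1, 0.2], [-0.6, -0.0]]
```

Emit:
drive_tool:
  targets:
    - [0.04,-0.06,0,-10]
    - [0.04,-0.06,0,-10]
    - [0.04,-0.06,0,-10]
    - [0.04,-0.06,0,-10]
    - [0.04,-0.06,0,-10]
  jaw: 0.085

```text
clock: 8.43
position: [0.3572, 0.2835, 0.3042]
ee_rot: [0.0, 0.565, 0.825, 0.001]
contact_force: [2.1, 0.2, 0.1]
width: 0.0849
```

Emit:
drive_tool:
  targets:
    - [0.04,-0.06,0,-10]
    - [0.04,-0.06,0,-7]
    - [0.04,-0.06,0,0]
    - [0.04,-0.06,0,0]
    - [0.04,-0.06,0,0]

```text
clock: 9.05
position: [0.5306, 0.0232, 0.3042]
ee_rot: [0.0, 0.679, 0.734, 0.0]
contact_force: [0.7, 1.1, 0.4]
width: 0.0849
```

Emit:
drive_tool:
  targets:
    - [0.03,-0.06,-0.02,0]
    - [0.0,-0.06,-0.02,0]
    - [0.0,-0.06,-0.04,0]
    - [0.0,-0.031,-0.04,0]
    - [0,0,0,0]

```text
clock: 9.68
position: [0.5546, -0.1723, 0.1883]
ee_rot: [-0.003, 0.68, 0.733, -0.001]
contact_force: [0.4, 1.1, 0.8]
width: 0.0853
```

```bash
python3 - <<'E'
from h import *
print(st(), avg("block",np.array([.63,-.266]),2))
E
```

```text
(9.675, array([ 0.5546, -0.1723,  0.1883]), np.float64(4.2), array([0.4, 1.1, 0.8]), 0.0853) (array([ 0.63045, -0.2658 ,  0.00145]), 4)
```

Emit:
drive_tool:
  targets:
    - [0,0,0,0]
    - [0,0,0,0]
    - [0,0,0,0]
    - [0,0,0,0]
    - [0,0,0,0]

```text
clock: 10.7
position: [0.5564, -0.1708, 0.1915]
ee_rot: [-0.0, 0.679, 0.734, -0.0]
contact_force: [-0.4, -0.0, 0.2]
width: 0.0848
```

Emit:
drive_tool:
  targets:
    - [0.025,-0.032,0,0]
    - [0.025,-0.032,0,0]
    - [0.024,-0.031,-0.02,0]
    - [0,0,-0.03,0]
    - [0,0,-0.03,0]

```text
clock: 11.32
position: [0.6306, -0.2665, 0.1105]
ee_rot: [0.0, 0.679, 0.734, 0.0]
contact_force: [-0.4, -0.2, -0.4]
width: 0.085
```

Emit:
drive_tool:
  targets:
    - [0,0,-0.026,0]
    - [0,0,0,0]
    - [0,0,0,0]
    - [0,0,0,0]
    - [0,0,0,0]

```text
clock: 11.95
position: [0.6309, -0.266, 0.0869]
ee_rot: [0.001, 0.679, 0.734, 0.0]
contact_force: [-0.0, -0.2, 0.5]
width: 0.0848
```

Emit:
drive_tool:
  targets:
    - [0,0,0,0]
    - [0,0,0,0]
    - [0,0,0,0]
    - [0,0,0,0]
    - [0,0,0,0]
  jaw: 0.03
  force: 70

```text
clock: 12.58
position: [0.6307, -0.2659, 0.0862]
ee_rot: [0.0, 0.679, 0.734, 0.0]
contact_force: [0.5, -0.0, 4.6]
width: 0.0491
```

Emit:
drive_tool:
  targets:
    - [0,0,0.03,0]
    - [0,0,0.03,0]
    - [-0.02,0,0.03,-8]
    - [-0.03,0,0.0,-10]
    - [-0.03,0,0,-10]

```text
clock: 13.2
position: [0.5492, -0.2654, 0.1749]
ee_rot: [-0.001, 0.838, 0.546, -0.0]
contact_force: [0.1, -0.6, -1.7]
width: 0.0489
```

Emit:
drive_tool:
  targets:
    - [-0.02,0.03,0,-10]
    - [-0.016,0.03,0,-10]
    - [0,0.03,0,-10]
    - [0,0.03,0,-10]
    - [0,0.03,0,-10]

```text
clock: 13.82
position: [0.5137, -0.1146, 0.1747]
ee_rot: [-0.0, 0.99, 0.14, -0.001]
contact_force: [0.5, -0.4, -1.6]
width: 0.0489
```

Emit:
drive_tool:
  targets:
    - [0,0.025,0,-10]
    - [0,0.01,0,-10]
    - [0,0,0,-2.4]
    - [0,0,0,0]
    - [0,0,0,0]

```text
clock: 14.45
position: [0.5141, -0.0808, 0.1751]
ee_rot: [-0.0, 0.999, -0.052, -0.001]
contact_force: [-0.5, 0.1, -2.3]
width: 0.0493
```

```bash
python3 - <<'E'
from h import *
im=cams.get_image("scene");cv2.imwrite("pics/s1.png",cv2.resize(im["color"][120:260,120:320,::-1],None,fx=4,fy=4,interpolation=cv2.INTER_CUBIC))
print(st())
E
```

```text
(14.5, array([ 0.5142, -0.0809,  0.1753]), np.float64(-95.9), array([ 0.3, -0.2, -2.1]), 0.0495)
```

View pics/s1.png

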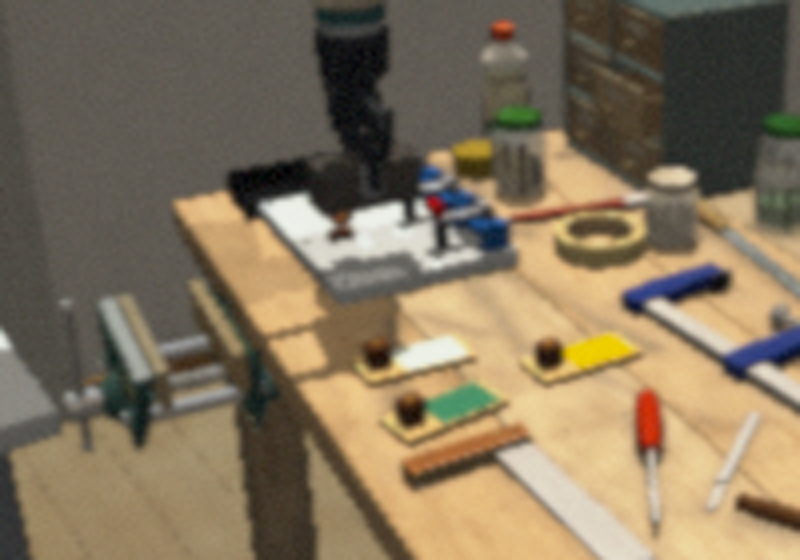

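Emit:
drive_tool:
  targets:
    - [0,0,-0.03,0]
    - [0,0,-0.025,0]
    - [0,0,-0.009,0]
    - [0,0,0,0]
    - [0,0,0,0]

```text
clock: 15.12
position: [0.5152, -0.081, 0.1125]
ee_rot: [0.0, 0.999, -0.052, 0.001]
contact_force: [0.3, -0.3, -2.4]
width: 0.0492
```

Emit:
drive_tool:
  targets:
    - [0,0,-0.002,0]
    - [0,0,-0.001,0]
    - [0,0,0,0]
    - [0,0,0,0]
    - [0,0,0,0]

```text
clock: 15.75
position: [0.5145, -0.0808, 0.1087]
ee_rot: [0.0, 0.999, -0.052, 0.0]
contact_force: [-0.3, -0.1, -2.3]
width: 0.0494
```

Emit:
drive_tool:
  targets:
    - [0,0,-0.001,0]
    - [0,0,-0.001,0]
    - [0,0,-0.0005,0]
    - [0,0,0,0]
    - [0,0,0,0]

```text
clock: 16.38
position: [0.5144, -0.0807, 0.1061]
ee_rot: [0.0, 0.999, -0.052, -0.0]
contact_force: [0.8, -0.2, -1.8]
width: 0.0493
```

Emit:
drive_tool:
  targets:
    - [0.0015,0.0143,-0.0005,0]
    - [0.0015,0.0143,0,0]
    - [0.0015,0.0143,0,0]
    - [0.0015,0.0143,0,0]
    - [0.0015,0.0143,0,0]

```text
clock: 17.0
position: [0.5224, -0.0084, 0.1061]
ee_rot: [0.001, 0.999, -0.051, 0.001]
contact_force: [-0.5, -5.1, 5.0]
width: 0.0492
```

Emit:
drive_tool:
  targets:
    - [0.0015,0.0143,0,0]
    - [0.0015,0.0143,0,0]
    - [0.0015,0.0143,0,0]
    - [0.0015,0.0143,0,0]
    - [0.0015,0.0143,0,0]

```text
clock: 17.62
position: [0.5296, 0.0629, 0.1062]
ee_rot: [0.001, 0.999, -0.051, 0.0]
contact_force: [0.3, -5.4, 6.3]
width: 0.0493
```

Emit:
drive_tool:
  targets:
    - [0.0015,0.0143,0,0]
    - [0.0015,0.0143,0,0]
    - [0.0015,0.0143,0,0]
    - [0.0015,0.0143,0,0]
    - [0.0015,0.0143,0,0]

```text
clock: 18.25
position: [0.5367, 0.1343, 0.1061]
ee_rot: [0.001, 0.999, -0.051, 0.0]
contact_force: [0.2, -4.8, 6.6]
width: 0.0493
```

Emit:
drive_tool:
  targets:
    - [0.0005,0.004,0,0]
    - [0,0,0,0]
    - [0,0,0,0]
    - [0,0,0,0]
    - [0,0,0,0]

```text
clock: 18.88
position: [0.5372, 0.1388, 0.1061]
ee_rot: [-0.0, 0.999, -0.051, 0.0]
contact_force: [0.7, -1.3, 6.6]
width: 0.0491
```

Emit:
drive_tool:
  targets:
    - [0,0,0.035,0]
    - [0,0,0.035,0]
    - [0,-0.03,0.03,0]
    - [0,-0.04,0,0]
    - [0,-0.04,0,0]

```text
clock: 19.5
position: [0.5366, 0.0285, 0.2052]
ee_rot: [-0.001, 0.999, -0.051, -0.001]
contact_force: [1.1, -0.1, -2.2]
width: 0.049
```

Emit:
drive_tool:
  targets:
    - [0,-0.04,0,0]
    - [0,-0.04,0,0]
    - [0,-0.04,0,0]
    - [0,-0.04,0,0]
    - [0,-0.04,0,0]

```text
clock: 20.12
position: [0.537, -0.1716, 0.2044]
ee_rot: [-0.001, 0.999, -0.052, -0.001]
contact_force: [1.3, 1.4, -1.7]
width: 0.0491
```

```bash
python3 - <<'E'
from h import *
im=cams.get_image("top");cv2.imwrite("pics/t2.png",cv2.resize(im["color"][155:265,105:300,::-1],None,fx=4,fy=4,interpolation=cv2.INTER_CUBIC))
print(st())
E
```

```text
(20.175, array([ 0.5377, -0.1769,  0.2045]), np.float64(-96.0), array([ 0.8, -3.6, -2. ]), 0.0493)
```

View pics/t2.png

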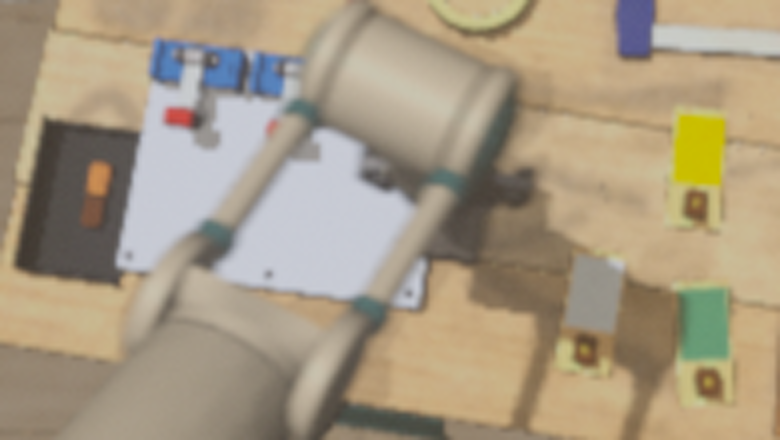

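Emit:
drive_tool:
  targets:
    - [0.022,-0.02,0,0]
    - [0.022,-0.02,0,0]
    - [0.022,-0.02,0,0]
    - [0.022,-0.02,-0.02,0]
    - [0,0,-0.03,0]

```text
clock: 20.8
position: [0.6279, -0.2523, 0.1546]
ee_rot: [-0.0, 0.999, -0.052, 0.001]
contact_force: [0.3, 0.5, -2.6]
width: 0.0493
```

Emit:
drive_tool:
  targets:
    - [0,0,-0.03,0]
    - [0,0,-0.03,0]
    - [0,0,-0.004,0]
    - [0,0,-0.002,0]
    - [0,0,0,0]

```text
clock: 21.42
position: [0.6262, -0.2522, 0.0908]
ee_rot: [0.0, 0.999, -0.052, 0.001]
contact_force: [0.1, 0.1, -1.5]
width: 0.0493
```

Emit:
drive_tool:
  targets:
    - [0,0,-0.001,0]
    - [0,0,-0.001,0]
    - [0,0,0,0]
    - [0,0,0,0]
    - [0,0,0,0]

```text
clock: 22.05
position: [0.6254, -0.2523, 0.0876]
ee_rot: [0.0, 0.999, -0.052, -0.0]
contact_force: [-0.4, 0.5, -1.3]
width: 0.0489
```

Emit:
drive_tool:
  targets:
    - [0,0,-0.001,0]
    - [0,0,-0.0005,0]
    - [0,0,0,0]
    - [0,0,0,0]
    - [0,0,0,0]

```text
clock: 22.68
position: [0.6254, -0.2522, 0.0862]
ee_rot: [0.0, 0.999, -0.052, -0.0]
contact_force: [0.0, 0.3, -1.3]
width: 0.0493
```

Emit:
drive_tool:
  targets:
    - [0,0,0,0]
    - [0,0,0,0]
    - [0,0,0,0]
    - [0,0,0,0]
    - [0,0,0.03,0]
  jaw: 0.08

```text
clock: 23.3
position: [0.6239, -0.2515, 0.1139]
ee_rot: [-0.001, 0.999, -0.052, -0.003]
contact_force: [0.8, 0.6, 0.2]
width: 0.08
```

Emit:
drive_tool:
  targets:
    - [0,0,0.035,0]
    - [0,0,0.04,0]
    - [-0.012,0.05,0,0]
    - [-0.012,0.05,0,0]
    - [-0.012,0.0535,0,0]
  jaw: 0.055

```text
clock: 23.92
position: [0.589, -0.0977, 0.1914]
ee_rot: [0.0, 0.999, -0.052, 0.0]
contact_force: [0.0, 0.6, -0.1]
width: 0.0551
```

Emit:
drive_tool:
  targets:
    - [0,0,-0.03,0]
    - [0,0,-0.03,0]
    - [0,0,-0.01,0]
    - [0,0,0,0]
    - [0,0,0,0]

```text
clock: 24.55
position: [0.5903, -0.0992, 0.1222]
ee_rot: [0.0, 0.999, -0.052, 0.001]
contact_force: [0.3, -0.0, 1.0]
width: 0.0548
```

```bash
python3 - <<'E'
from h import *
im=cams.get_image("scene");cv2.imwrite("pics/s3.png",cv2.resize(im["color"][130:250,150:310,::-1],None,fx=5,fy=5,interpolation=cv2.INTER_CUBIC))
print(st(),avg("block",np.array([.625,-.252]),1))
print(avg("knob_right",np.array([.59,-.099]),2))
E
```

```text
(24.6, array([ 0.5903, -0.0992,  0.1223]), np.float64(-96.0), array([0.1, 0.1, 0.6]), 0.0551) (array([ 0.63635, -0.28035, -0.00065]), 2)
(array([ 0.5905, -0.0977,  0.0643]), 1)
```

View pics/s3.png

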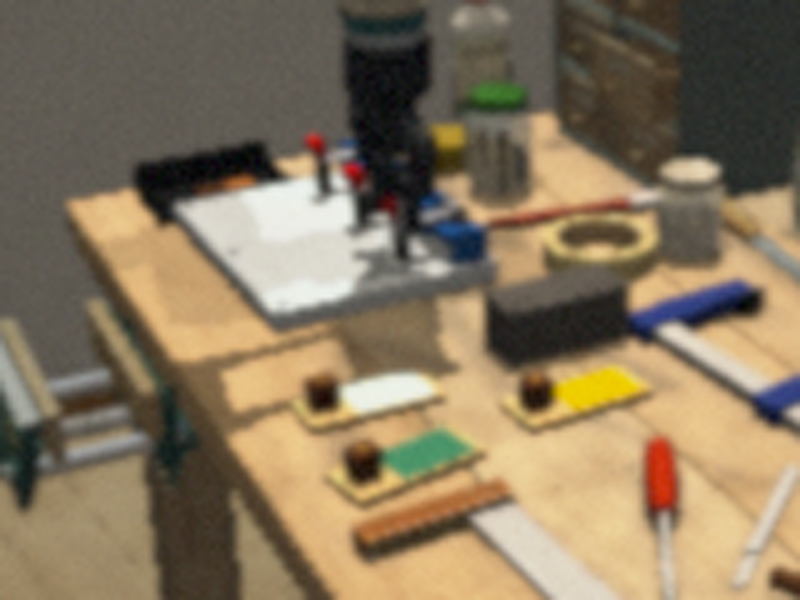

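Emit:
drive_tool:
  targets:
    - [0,0,0,0]
    - [0,0,0,0]
    - [0,0,0,0]
    - [0,0,0,0]
    - [0,0,0,0]
  jaw: 0.01
  force: 50

```text
clock: 25.82
position: [0.5895, -0.0976, 0.1214]
ee_rot: [-0.001, 0.999, -0.052, 0.0]
contact_force: [-0.4, 5.3, 3.0]
width: 0.023
```

```bash
python3 - <<'E'
import numpy as np
R=.06;a0=np.arctan2(14,58);th=np.linspace(0,1.8,13)
x=.09-R*np.cos(a0+th);z=.054+R*np.sin(a0+th)
for t,dx,dz in zip(th[1:],np.diff(x),np.diff(z)): print(round(t,2),[round(dx*.9942,4),round(-dx*.1071,4),round(dz,4)])
E
```

```text
0.15 [np.float64(0.0027), np.float64(-0.0003), np.float64(0.0086)]
0.3 [np.float64(0.004), np.float64(-0.0004), np.float64(0.008)]
0.45 [np.float64(0.0051), np.float64(-0.0006), np.float64(0.0074)]
0.6 [np.float64(0.0062), np.float64(-0.0007), np.float64(0.0065)]
0.75 [np.float64(0.0071), np.float64(-0.0008), np.float64(0.0055)]
0.9 [np.float64(0.0078), np.float64(-0.0008), np.float64(0.0044)]
1.05 [np.float64(0.0084), np.float64(-0.0009), np.float64(0.0032)]
1.2 [np.float64(0.0087), np.float64(-0.0009), np.float64(0.0019)]
1.35 [np.float64(0.0089), np.float64(-0.001), np.float64(0.0005)]
1.5 [np.float64(0.0089), np.float64(-0.001), np.float64(-0.0008)]
1.65 [np.float64(0.0087), np.float64(-0.0009), np.float64(-0.0021)]
1.8 [np.float64(0.0083), np.float64(-0.0009), np.float64(-0.0034)]
```

Emit:
drive_tool:
  targets:
    - [0.0027,0.0012,0.0086,0]
    - [0.004,-0.0004,0.008,0]
    - [0.0051,-0.0006,0.0074,0]
    - [0.0062,-0.0007,0.0065,0]
    - [0.0071,-0.0008,0.0055,0]

```text
clock: 26.45
position: [0.613, -0.1, 0.157]
ee_rot: [-0.0, 0.999, -0.052, -0.003]
contact_force: [-5.9, 1.0, -8.5]
width: 0.023
```

Emit:
drive_tool:
  targets:
    - [0.0078,-0.0008,0.0044,0]
    - [0.0084,-0.0009,0.0032,0]
    - [0.0087,-0.0009,0.0019,0]
    - [0.0089,-0.001,0.0005,0]
    - [0.0089,-0.001,-0.0008,0]

```text
clock: 27.08
position: [0.6568, -0.1048, 0.1682]
ee_rot: [0.0, 0.999, -0.052, -0.001]
contact_force: [-5.6, 1.0, -0.9]
width: 0.0229
```

Emit:
drive_tool:
  targets:
    - [0.0087,-0.0009,-0.0021,0]
    - [0.0083,-0.0009,-0.0034,0]
    - [0,0,0,0]
    - [0,0,0,0]
    - [0,0,0,0]

```text
clock: 27.7
position: [0.6756, -0.1068, 0.1633]
ee_rot: [0.001, 0.999, -0.052, 0.003]
contact_force: [-1.7, 0.2, 5.8]
width: 0.0232
```

Emit:
drive_tool:
  targets:
    - [0,0,0,0]
    - [0,0,0,0]
    - [0,0,0,0]
    - [0,0,0.03,0]
    - [0,0,0.03,0]
  jaw: 0.055

```text
clock: 28.32
position: [0.6743, -0.1065, 0.2208]
ee_rot: [-0.0, 0.999, -0.052, -0.0]
contact_force: [0.1, -0.4, -0.6]
width: 0.055
```

Emit:
drive_tool:
  targets:
    - [-0.026,0.033,0,0]
    - [-0.025,0.033,0,0]
    - [-0.0254,0.0326,0,0]
    - [0,0,-0.03,0]
    - [0,0,-0.03,0]

```text
clock: 28.95
position: [0.5981, -0.0072, 0.1609]
ee_rot: [0.0, 0.999, -0.051, 0.001]
contact_force: [-0.4, -0.2, -0.4]
width: 0.0552
```

Emit:
drive_tool:
  targets:
    - [0,0,-0.03,0]
    - [0,0,-0.011,0]
    - [0,0,0,0]
    - [0,0,0,0]
    - [0,0,0,0]

```text
clock: 29.58
position: [0.5986, -0.008, 0.1211]
ee_rot: [0.0, 0.999, -0.052, 0.001]
contact_force: [-0.0, 0.1, 1.3]
width: 0.0549
```

Emit:
drive_tool:
  targets:
    - [0,0,0,0]
    - [0,0,0,0]
    - [0,0,0,0]
    - [0,0,0,0]
    - [0,0,0,0]
  jaw: 0.01

```text
clock: 30.2
position: [0.598, -0.0078, 0.1204]
ee_rot: [-0.0, 0.999, -0.052, 0.0]
contact_force: [-0.9, 0.9, 5.1]
width: 0.023
```

Emit:
drive_tool:
  targets:
    - [0.0027,-0.0003,0.0086,0]
    - [0.004,-0.0004,0.008,0]
    - [0.0051,-0.0006,0.0074,0]
    - [0.0062,-0.0007,0.0065,0]
    - [0.0071,-0.0008,0.0055,0]

```text
clock: 30.82
position: [0.6209, -0.0103, 0.1557]
ee_rot: [-0.0, 0.999, -0.052, -0.003]
contact_force: [-5.7, 1.7, -6.1]
width: 0.0228
```

Emit:
drive_tool:
  targets:
    - [0.0078,-0.0008,0.0044,0]
    - [0.0084,-0.0009,0.0032,0]
    - [0.0087,-0.0009,0.0019,0]
    - [0.0089,-0.001,0.0005,0]
    - [0.0089,-0.001,-0.0008,0]

```text
clock: 31.45
position: [0.6648, -0.0151, 0.1673]
ee_rot: [0.0, 0.999, -0.052, -0.001]
contact_force: [-6.9, 1.3, 3.1]
width: 0.0226
```

Emit:
drive_tool:
  targets:
    - [0.0087,-0.0009,-0.0021,0]
    - [0.0083,-0.0009,-0.0034,0]
    - [0,0,0,0]
    - [0,0,0,0]
    - [0,0,0,0]

```text
clock: 32.08
position: [0.684, -0.0172, 0.1623]
ee_rot: [0.0, 0.999, -0.052, 0.002]
contact_force: [-3.5, -0.0, 5.5]
width: 0.023
```

Emit:
drive_tool:
  targets:
    - [0,0,0,0]
    - [0,0,0,0]
    - [0,0,0,0]
    - [0,0,0.03,0]
    - [0,0,0.03,0]
  jaw: 0.055

```text
clock: 32.7
position: [0.6827, -0.0172, 0.2196]
ee_rot: [0.0, 0.999, -0.052, -0.0]
contact_force: [1.1, 0.5, -0.5]
width: 0.055
```

Emit:
drive_tool:
  targets:
    - [-0.026,0.033,0,0]
    - [-0.025,0.033,0,0]
    - [-0.0254,0.0326,0,0]
    - [0,0,-0.03,0]
    - [0,0,-0.03,0]

```text
clock: 33.33
position: [0.6065, 0.0822, 0.1596]
ee_rot: [0.0, 0.999, -0.051, 0.001]
contact_force: [0.9, -0.2, 0.2]
width: 0.0551
```

Emit:
drive_tool:
  targets:
    - [0,0,-0.03,0]
    - [0,0,-0.011,0]
    - [0,0,0,0]
    - [0,0,0,0]
    - [0,0,0,0]

```text
clock: 33.95
position: [0.607, 0.0815, 0.1198]
ee_rot: [-0.0, 0.999, -0.052, 0.001]
contact_force: [0.9, 0.1, 0.3]
width: 0.0554
```

Emit:
drive_tool:
  targets:
    - [0,0,0,0]
    - [0,0,0,0]
    - [0,0,0,0]
    - [0,0,0,0]
    - [0,0,0,0]
  jaw: 0.01

```text
clock: 34.58
position: [0.6064, 0.0818, 0.1192]
ee_rot: [-0.0, 0.999, -0.052, 0.0]
contact_force: [0.2, 1.1, 5.2]
width: 0.0231
```

Emit:
drive_tool:
  targets:
    - [0.0027,-0.0003,0.0086,0]
    - [0.004,-0.0004,0.008,0]
    - [0.0051,-0.0006,0.0074,0]
    - [0.0062,-0.0007,0.0065,0]
    - [0.0071,-0.0008,0.0055,0]

```text
clock: 35.2
position: [0.6284, 0.0793, 0.154]
ee_rot: [-0.0, 0.999, -0.052, -0.004]
contact_force: [-6.0, 4.5, -5.2]
width: 0.0229
```

Emit:
drive_tool:
  targets:
    - [0.0078,-0.0008,0.0044,0]
    - [0.0084,-0.0009,0.0032,0]
    - [0.0087,-0.0009,0.0019,0]
    - [0.0089,-0.001,0.0005,0]
    - [0.0089,-0.001,-0.0008,0]

```text
clock: 35.83
position: [0.6725, 0.0745, 0.1663]
ee_rot: [-0.0, 0.999, -0.052, -0.002]
contact_force: [-6.8, 3.1, 4.7]
width: 0.0231
```

Emit:
drive_tool:
  targets:
    - [0.0087,-0.0009,-0.0021,0]
    - [0.0083,-0.0009,-0.0034,0]
    - [0,0,0,0]
    - [0,0,0,0]
    - [0,0,0,0]

```text
clock: 36.45
position: [0.6921, 0.0724, 0.1613]
ee_rot: [-0.0, 0.999, -0.052, 0.002]
contact_force: [-1.7, 2.8, 4.7]
width: 0.0229
```

Emit:
drive_tool:
  targets:
    - [0,0,0,0]
    - [0,0,0,0]
    - [0,0,0,0]
    - [0,0,0.03,0]
    - [0,0,0.03,0]
  jaw: 0.055

```text
clock: 37.08
position: [0.691, 0.0721, 0.2182]
ee_rot: [0.0, 0.999, -0.052, -0.001]
contact_force: [0.7, 0.8, -0.3]
width: 0.0552
```

Emit:
drive_tool:
  targets:
    - [-0.04,-0.03,0,0]
    - [-0.04,-0.03,0,0]
    - [-0.04,-0.03,0,0]
    - [-0.04,-0.03,0,0]
    - [-0.04,-0.03,0,0]

```text
clock: 37.7
position: [0.4899, -0.0787, 0.2184]
ee_rot: [0.0, 0.999, -0.052, 0.0]
contact_force: [0.9, -0.7, 0.5]
width: 0.0549
```

```bash
python3 - <<'E'
from h import *
im=cams.get_image("top");cv2.imwrite("pics/t4.png",cv2.resize(im["color"][155:265,105:300,::-1],None,fx=4,fy=4,interpolation=cv2.INTER_CUBIC))
print(st())
for nm,lo,hi,z in [("yel",(24,180,150),(34,255,255),.008),("grn",(60,80,60),(90,255,200),.008),("white",(90,0,150),(150,40,255),.008),("lug/brown",(0,60,40),(20,200,130),.032)]:
  for ce,a,box in blobs(im,lo,hi):
    p=back(im,ce,z)
    if -.5<p[1]<-.2 and .35<p[0]<.7:
        b=[back(im,v,z)[:2].round(4).tolist() for v in box]
        print(nm,round(a),p.round(4)[:2],b)
for q,n in [("block",[.632,-.278]),("panel_green",[.431,-.378]),("panel_yellow",[.591,-.373]),("panel_white",[.455,-.279])]:
    print(q,avg(q,np.array(n),2))
E
```

```text
(37.75, array([ 0.4841, -0.0807,  0.2179]), np.float64(-96.0), array([-6.1, -3. , -0.7]), 0.0551)
yel 195 [ 0.6032 -0.3732] [[0.5735, -0.3485], [0.6359, -0.3537], [0.6325, -0.3977], [0.5701, -0.3921]]
grn 90 [ 0.4431 -0.3791] [[0.4714, -0.3605], [0.4744, -0.3934], [0.4218, -0.3974], [0.4189, -0.3648]]
white 189 [ 0.4716 -0.2822] [[0.4448, -0.2579], [0.5042, -0.2658], [0.4987, -0.3066], [0.4393, -0.2984]]
lug/brown 103 [ 0.6085 -0.2925] [[0.5794, -0.2473], [0.6932, -0.3144], [0.6672, -0.356], [0.5542, -0.2885]]
lug/brown 11 [ 0.5417 -0.3694] [[0.5397, -0.3601], [0.549, -0.3628], [0.5444, -0.3788], [0.5351, -0.3761]]
lug/brown 26 [ 0.4177 -0.2742] [[0.4297, -0.2639], [0.4302, -0.2838], [0.4078, -0.2844], [0.4074, -0.2645]]
lug/brown 15 [ 0.392  -0.3829] [[0.403, -0.3735], [0.4035, -0.3916], [0.3838, -0.3918], [0.3834, -0.3737]]
block (array([ 6.3695e-01, -2.8045e-01, -3.0000e-04]), 4)
panel_green (array([ 0.43105, -0.3817 ,  0.00135]), 4)
panel_yellow (array([ 0.59005, -0.3722 , -0.0017 ]), 4)
panel_white (array([ 0.45485, -0.27775,  0.00115]), 4)
```

View pics/t4.png

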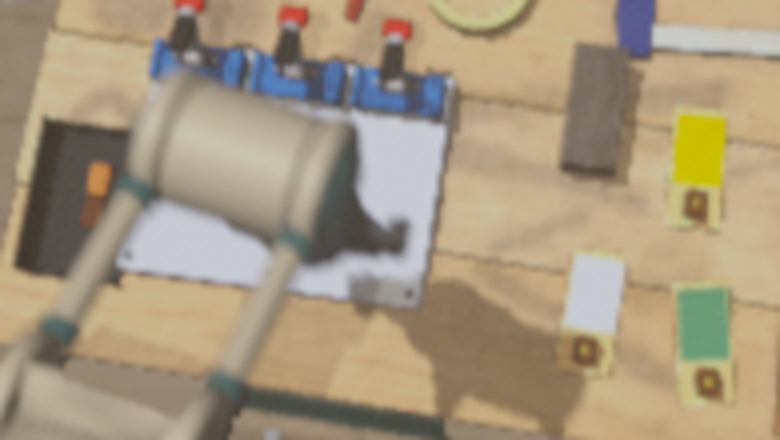

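Emit:
drive_tool:
  targets:
    - [-0.015,-0.04,0,-1.7]
    - [-0.015,-0.04,0,0]
    - [-0.015,-0.04,0,0]
    - [-0.015,-0.04,-0.02,0]
    - [-0.0125,-0.0358,-0.03,0]
  jaw: 0.05

```text
clock: 39.98
position: [0.4186, -0.2754, 0.1687]
ee_rot: [0.001, 0.998, -0.067, 0.001]
contact_force: [0.3, -0.7, -0.1]
width: 0.0502
```

Emit:
drive_tool:
  targets:
    - [0,0,-0.03,0]
    - [0,0,-0.01,0]
    - [0,0,0,0]
    - [0,0,0,0]
    - [0,0,0,0]

```text
clock: 40.6
position: [0.4192, -0.2735, 0.1293]
ee_rot: [0.001, 0.998, -0.066, 0.001]
contact_force: [-0.2, -0.6, -0.4]
width: 0.0497
```

Emit:
drive_tool:
  targets:
    - [0,0,-0.02,0]
    - [0,0,-0.015,0]
    - [0,0,-0.009,0]
    - [0,0,0,0]
    - [0,0,0,0]

```text
clock: 41.22
position: [0.4189, -0.2737, 0.0848]
ee_rot: [0.0, 0.998, -0.067, 0.0]
contact_force: [0.3, 0.3, 0.9]
width: 0.0502
```

Emit:
drive_tool:
  targets:
    - [0,0,0,0]
    - [0,0,0,0]
    - [0,0,0,0]
    - [0,0,0,0]
    - [0,0,0,0]
  jaw: 0.008
  force: 70

```text
clock: 41.85
position: [0.4189, -0.2738, 0.085]
ee_rot: [0.001, 0.998, -0.067, 0.001]
contact_force: [-1.2, 0.7, 5.1]
width: 0.0182
```

Emit:
drive_tool:
  targets:
    - [0,0,0.025,0]
    - [0,0,0.025,0]
    - [0.019,0.037,0.01,1.5]
    - [0.019,0.037,0,0]
    - [0.019,0.037,0,0]

```text
clock: 42.48
position: [0.4758, -0.1614, 0.1443]
ee_rot: [0.0, 0.999, -0.054, 0.0]
contact_force: [0.6, 0.2, -0.7]
width: 0.0186
```

Emit:
drive_tool:
  targets:
    - [0.019,0.037,0,0]
    - [0.0182,0.0363,0,0]
    - [0,0,-0.02,0]
    - [0,0,0,0]
    - [0,0,0,0]

```text
clock: 43.1
position: [0.5126, -0.0894, 0.1244]
ee_rot: [0.0, 0.999, -0.054, -0.0]
contact_force: [0.7, -0.4, -0.8]
width: 0.0185
```

```bash
python3 - <<'E'
from h import *
im=cams.get_image("scene");cv2.imwrite("pics/s5.png",cv2.resize(im["color"][140:230,170:290,::-1],None,fx=6,fy=6,interpolation=cv2.INTER_CUBIC))
print(st())
E
```

```text
(43.15, array([ 0.5128, -0.0897,  0.1246]), np.float64(-96.2), array([-0.4, -0.2, -1.6]), 0.0185)
```

View pics/s5.png

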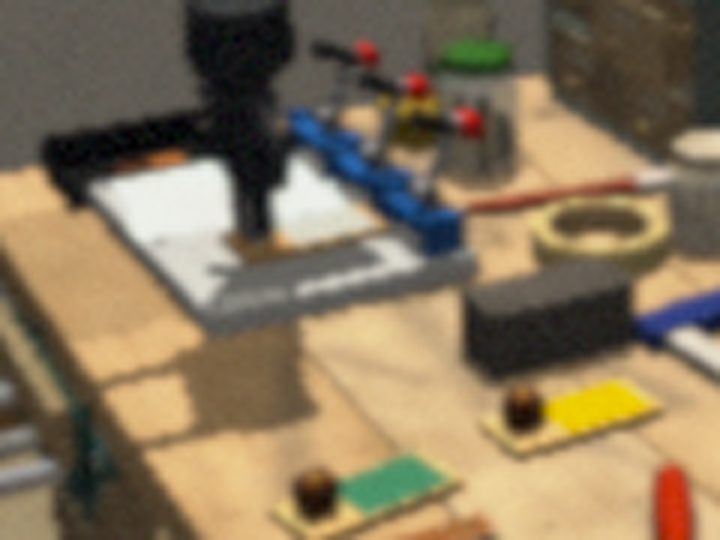

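Emit:
drive_tool:
  targets:
    - [0,0,-0.01,0]
    - [0,0,-0.007,0]
    - [0,0,0,0]
    - [0,0,0,0]
    - [0,0,0,0]

```text
clock: 43.78
position: [0.5129, -0.0892, 0.1074]
ee_rot: [0.0, 0.999, -0.054, 0.0]
contact_force: [-0.3, -0.0, -1.1]
width: 0.0188
```

Emit:
drive_tool:
  targets:
    - [0.008,-0.0009,0,0]
    - [0.008,-0.0009,0,0]
    - [0.008,-0.0009,0,0]
    - [0.008,-0.0009,0,0]
    - [0,0,0,0]

```text
clock: 44.4
position: [0.5457, -0.0929, 0.1072]
ee_rot: [0.0, 0.999, -0.054, 0.0]
contact_force: [-0.1, -0.2, -1.5]
width: 0.0187
```

Emit:
drive_tool:
  targets:
    - [0.004,-0.0004,-0.001,0]
    - [0.003,-0.0003,0,0]
    - [0.003,-0.0003,0,0]
    - [0.002,-0.0002,0,0]
    - [0,0,0,0]

```text
clock: 45.02
position: [0.5568, -0.094, 0.1062]
ee_rot: [0.0, 0.999, -0.054, -0.0]
contact_force: [0.4, 0.2, -1.3]
width: 0.0183
```

Emit:
drive_tool:
  targets:
    - [0.001,-0.0001,0,0]
    - [0.001,-0.0001,0,0]
    - [0.001,-0.0001,0,0]
    - [0,0,0,0]
    - [0,0,0,0]

```text
clock: 45.65
position: [0.5573, -0.0939, 0.1057]
ee_rot: [-0.0, 0.999, -0.053, -0.003]
contact_force: [-6.6, -0.0, 1.7]
width: 0.0181
```

Emit:
drive_tool:
  targets:
    - [0,0,-0.0008,0]
    - [0,0,0,0]
    - [0,0,0,0]
    - [0,0,0,0]
    - [0,0,0,0]

```text
clock: 46.28
position: [0.5572, -0.0938, 0.1051]
ee_rot: [-0.0, 0.999, -0.053, -0.003]
contact_force: [-6.5, -0.2, 3.0]
width: 0.0186
```

Emit:
drive_tool:
  targets:
    - [0,0,0,0]
    - [0,0,0,0]
    - [0,0,0,0]
    - [0,0,0.03,0]
    - [0,0,0.03,0]
  jaw: 0.045

```text
clock: 46.9
position: [0.5599, -0.0943, 0.1658]
ee_rot: [-0.0, 0.999, -0.054, -0.0]
contact_force: [0.4, -0.3, 0.0]
width: 0.0453
```

Emit:
drive_tool:
  targets:
    - [0,-0.04,0.035,1.7]
    - [0,-0.045,0,0]
    - [0,-0.045,0,0]
    - [0,-0.045,0,0]
    - [0,-0.03,0,0]

```text
clock: 47.52
position: [0.5599, -0.3015, 0.2005]
ee_rot: [0.0, 0.999, -0.039, 0.001]
contact_force: [0.3, 0.8, 0.5]
width: 0.0449
```

```bash
python3 - <<'E'
from h import *
im=cams.get_image("top");cv2.imwrite("pics/t6.png",cv2.resize(im["color"][155:265,105:300,::-1],None,fx=4,fy=4,interpolation=cv2.INTER_CUBIC))
print(st())
for q,n in [("panel_green",[.431,-.378]),("panel_yellow",[.591,-.373]),("panel_white",[.595,-.099])]:
    print(q,avg(q,np.array(n),2))
E
```

```text
(47.575, array([ 0.5601, -0.3053,  0.2004]), np.float64(-94.6), array([ 2.2, -2.5, -0.3]), 0.0449)
panel_green (array([ 0.43135, -0.3817 ,  0.00095]), 4)
panel_yellow (array([ 0.58945, -0.373  , -0.0017 ]), 4)
panel_white (array([ 0.59335, -0.09675,  0.02175]), 4)
```

View pics/t6.png

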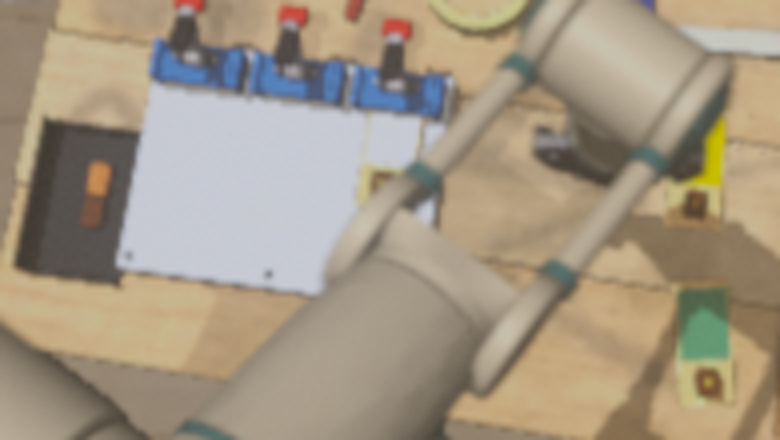

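Emit:
drive_tool:
  targets:
    - [-0.004,-0.035,0,0]
    - [-0.004,-0.0325,-0.02,0]
    - [0,0,-0.03,0]
    - [0,0,-0.02,0]
    - [0,0,0,0]

```text
clock: 49.4
position: [0.5508, -0.3662, 0.1286]
ee_rot: [-0.001, 0.999, -0.039, -0.002]
contact_force: [0.8, -0.0, 0.6]
width: 0.0447
```

Emit:
drive_tool:
  targets:
    - [0,0,-0.02,0]
    - [0,0,-0.015,0]
    - [0,0,-0.01,0]
    - [0,0,0,0]
    - [0,0,0,0]

```text
clock: 50.02
position: [0.5521, -0.367, 0.086]
ee_rot: [0.0, 0.999, -0.039, 0.0]
contact_force: [0.1, -0.1, 0.1]
width: 0.0452
```

Emit:
drive_tool:
  targets:
    - [0,0,0,0]
    - [0,0,0,0]
    - [0,0,0,0]
    - [0,0,0,0]
    - [0,0,0,0]
  jaw: 0.008

```text
clock: 50.65
position: [0.5522, -0.3672, 0.0864]
ee_rot: [0.001, 0.999, -0.039, 0.001]
contact_force: [0.0, -0.0, 5.1]
width: 0.0188
```

Emit:
drive_tool:
  targets:
    - [0,0,0.03,0]
    - [0,0,0.03,0]
    - [-0.01,0.01,0.03,-1.6]
    - [-0.0195,0.035,0,0]
    - [0,0.04,0,0]

```text
clock: 51.28
position: [0.5206, -0.281, 0.1752]
ee_rot: [-0.0, 0.999, -0.054, -0.001]
contact_force: [0.3, -0.3, 0.0]
width: 0.0183
```

Emit:
drive_tool:
  targets:
    - [0,0.04,0,0]
    - [0,0.04,0,0]
    - [0,0.04,0,0]
    - [0,0.04,0,0]
    - [0,0.04,0,0]

```text
clock: 51.9
position: [0.5217, -0.0804, 0.1749]
ee_rot: [-0.0, 0.999, -0.053, -0.001]
contact_force: [1.3, 0.1, -0.9]
width: 0.0183
```

Emit:
drive_tool:
  targets:
    - [0,0.04,0,0]
    - [0,0.04,0,0]
    - [0,0.002,0,0]
    - [0,0,-0.025,0]
    - [0,0,-0.02,0]

```text
clock: 52.52
position: [0.522, -0.0004, 0.1296]
ee_rot: [0.0, 0.999, -0.053, -0.0]
contact_force: [-0.0, -0.2, -0.8]
width: 0.0184
```

```bash
python3 - <<'E'
from h import *
im=cams.get_image("scene");cv2.imwrite("pics/s7.png",cv2.resize(im["color"][140:230,170:290,::-1],None,fx=6,fy=6,interpolation=cv2.INTER_CUBIC))
print(st())
E
```

```text
(52.575, array([ 5.205e-01, -4.000e-04,  1.272e-01]), np.float64(-96.1), array([-2. , -0.1, -1.8]), 0.0183)
```

View pics/s7.png

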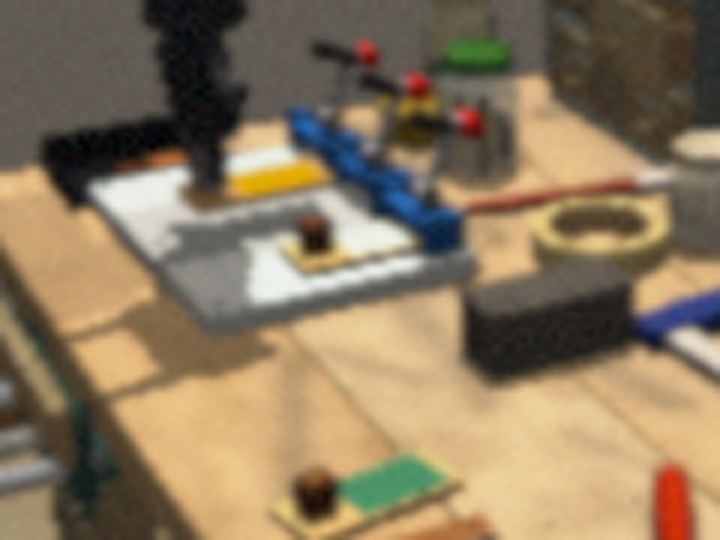

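Emit:
drive_tool:
  targets:
    - [0,0,-0.012,0]
    - [0,0,-0.009,0]
    - [0,0,0,0]
    - [0,0,0,0]
    - [0,0,0,0]

```text
clock: 53.2
position: [0.5226, 0.0002, 0.11]
ee_rot: [0.0, 0.999, -0.053, 0.001]
contact_force: [-0.2, 0.3, -0.3]
width: 0.0184
```

Emit:
drive_tool:
  targets:
    - [0.008,-0.0009,0,0]
    - [0.008,-0.0009,0,0]
    - [0.008,-0.0009,0,0]
    - [0.008,-0.0009,0,0]
    - [0,0,0,0]

```text
clock: 53.82
position: [0.5552, -0.0035, 0.1094]
ee_rot: [0.0, 0.999, -0.053, 0.0]
contact_force: [-0.3, -0.5, 0.4]
width: 0.0179
```

Emit:
drive_tool:
  targets:
    - [0.003,-0.0003,-0.001,0]
    - [0.003,-0.0003,-0.001,0]
    - [0.002,-0.0002,0,0]
    - [0.002,-0.0002,0,0]
    - [0,0,0,0]

```text
clock: 54.45
position: [0.5645, -0.0044, 0.1075]
ee_rot: [0.0, 0.999, -0.053, 0.0]
contact_force: [-1.3, -1.1, -0.6]
width: 0.0182
```

Emit:
drive_tool:
  targets:
    - [0.001,-0.0001,0,0]
    - [0.001,-0.0001,0,0]
    - [0.001,-0.0001,0,0]
    - [0.001,-0.0001,0,0]
    - [0,0,0,0]

```text
clock: 55.08
position: [0.5683, -0.0048, 0.1074]
ee_rot: [0.0, 0.999, -0.053, 0.0]
contact_force: [-0.5, -0.4, -0.2]
width: 0.0187
```

Emit:
drive_tool:
  targets:
    - [0.001,-0.0001,-0.001,0]
    - [0.001,-0.0001,0,0]
    - [0.001,-0.0001,0,0]
    - [0,0,0,0]
    - [0,0,0,0]

```text
clock: 55.7
position: [0.5689, -0.0047, 0.1064]
ee_rot: [-0.0, 0.999, -0.053, -0.003]
contact_force: [-5.9, 0.8, 5.3]
width: 0.0184
```

Emit:
drive_tool:
  targets:
    - [0,0,0,0]
    - [0,0,0,0]
    - [0,0,0,0]
    - [0,0,0.03,0]
    - [0,0,0.03,0]
  jaw: 0.045

```text
clock: 56.32
position: [0.5714, -0.0051, 0.1667]
ee_rot: [0.0, 0.999, -0.053, -0.0]
contact_force: [-0.3, 0.1, 0.2]
width: 0.0452
```

Emit:
drive_tool:
  targets:
    - [-0.02,-0.04,0.035,5]
    - [-0.02,-0.04,0,5.5]
    - [-0.02,-0.04,0,0]
    - [-0.02,-0.04,0,0]
    - [-0.02,-0.04,0,0]

```text
clock: 56.95
position: [0.4708, -0.2064, 0.2016]
ee_rot: [0.0, 0.999, 0.039, 0.0]
contact_force: [0.3, -0.5, -0.5]
width: 0.045
```

Emit:
drive_tool:
  targets:
    - [-0.02,-0.04,0,0]
    - [-0.02,-0.04,0,0]
    - [-0.02,-0.04,0,0]
    - [0,0,0,0]
    - [0,0,0,0]

```text
clock: 57.58
position: [0.4113, -0.3248, 0.2013]
ee_rot: [-0.0, 0.999, 0.038, 0.0]
contact_force: [0.4, 0.0, -0.9]
width: 0.0454
```

```bash
python3 - <<'E'
from h import *
print(st())
for q,n in [("panel_green",[.431,-.378]),("panel_yellow",[.6,-.01]),("panel_white",[.595,-.099])]:
    print(q,avg(q,np.array(n),2))
im=cams.get_image("top")
for nm,lo,hi,z in [("grn",(60,80,60),(90,255,200),.008),("lug/brown",(0,60,40),(20,200,130),.032)]:
  for ce,a,box in blobs(im,lo,hi):
    p=back(im,ce,z)
    if -.5<p[1]<-.3 and .35<p[0]<.55: print(nm,round(a),p.round(4)[:2])
E
```

```text
(57.575, array([ 0.4113, -0.3248,  0.2013]), np.float64(-85.6), array([ 0.4,  0. , -0.9]), 0.0454)
panel_green (array([ 4.2915e-01, -3.8450e-01,  4.0000e-04]), 2)
panel_yellow (array([ 0.6066, -0.0096,  0.0189]), 3)
panel_white (array([ 0.5942, -0.097 ,  0.0201]), 4)
lug/brown 10 [ 0.5319 -0.3331]
lug/brown 38 [ 0.376  -0.3956]
lug/brown 48 [ 0.3946 -0.313 ]
lug/brown 95 [ 0.3639 -0.4495]
```

Emit:
drive_tool:
  targets:
    - [-0.0085,-0.03,0,0]
    - [-0.0083,-0.0287,-0.02,0]
    - [0,0,-0.03,0]
    - [0,0,-0.02,0]
    - [0,0,0,0]

```text
clock: 59.45
position: [0.3937, -0.383, 0.13]
ee_rot: [-0.002, 0.999, 0.039, -0.001]
contact_force: [0.0, 0.4, 0.3]
width: 0.0448
```

Emit:
drive_tool:
  targets:
    - [0,0,-0.02,0]
    - [0,0,-0.015,0]
    - [0,0,-0.01,0]
    - [0,0,0,0]
    - [0,0,0,0]

```text
clock: 60.08
position: [0.3947, -0.3841, 0.0869]
ee_rot: [0.0, 0.999, 0.039, 0.0]
contact_force: [0.6, -0.3, 0.4]
width: 0.0452
```

Emit:
drive_tool:
  targets:
    - [0,0,0,0]
    - [0,0,0,0]
    - [0,0,0,0]
    - [0,0,0,0]
    - [0,0,0,0]
  jaw: 0.008

```text
clock: 60.7
position: [0.3948, -0.3842, 0.0873]
ee_rot: [0.001, 0.999, 0.039, 0.0]
contact_force: [0.3, 0.1, 6.2]
width: 0.0183
```

Emit:
drive_tool:
  targets:
    - [0,0,0.03,0]
    - [0,0,0.03,0]
    - [0.0115,0.0395,0.03,-5]
    - [0.0115,0.0395,0,-5.5]
    - [0.0115,0.0395,0,0]

```text
clock: 61.32
position: [0.429, -0.2641, 0.1767]
ee_rot: [0.0, 0.999, -0.053, 0.0]
contact_force: [0.4, -1.2, -0.0]
width: 0.0181
```

Emit:
drive_tool:
  targets:
    - [0.0115,0.0395,0,0]
    - [0.0115,0.0395,0,0]
    - [0.0115,0.0395,0,0]
    - [0.0115,0.0395,0,0]
    - [0.0115,0.0395,0,0]

```text
clock: 61.95
position: [0.4864, -0.0664, 0.1762]
ee_rot: [0.0, 0.999, -0.053, -0.0]
contact_force: [0.1, -0.4, -1.2]
width: 0.018
```

Emit:
drive_tool:
  targets:
    - [0.0115,0.0395,0,0]
    - [0.0115,0.0395,0,0]
    - [0.0115,0.0395,0,0]
    - [0.011,0.0392,0,0]
    - [0,0,0,0]

```text
clock: 62.58
position: [0.5323, 0.0923, 0.176]
ee_rot: [-0.0, 0.999, -0.051, -0.0]
contact_force: [-0.6, -0.2, -0.8]
width: 0.0182
```

Emit:
drive_tool:
  targets:
    - [0,0,-0.025,0]
    - [0,0,-0.02,0]
    - [0,0,-0.01,0]
    - [0,0,0,0]
    - [0,0,0,0]

```text
clock: 63.2
position: [0.5324, 0.0897, 0.1221]
ee_rot: [0.0, 0.999, -0.053, 0.001]
contact_force: [0.7, 0.1, -0.4]
width: 0.0183
```

```bash
python3 - <<'E'
from h import *
im=cams.get_image("scene");cv2.imwrite("pics/s8.png",cv2.resize(im["color"][140:230,170:290,::-1],None,fx=6,fy=6,interpolation=cv2.INTER_CUBIC))
print(st())
E
```

```text
(63.25, array([0.5325, 0.0898, 0.1222]), np.float64(-96.1), array([-0.3,  0.4, -0.9]), 0.0183)
```

View pics/s8.png

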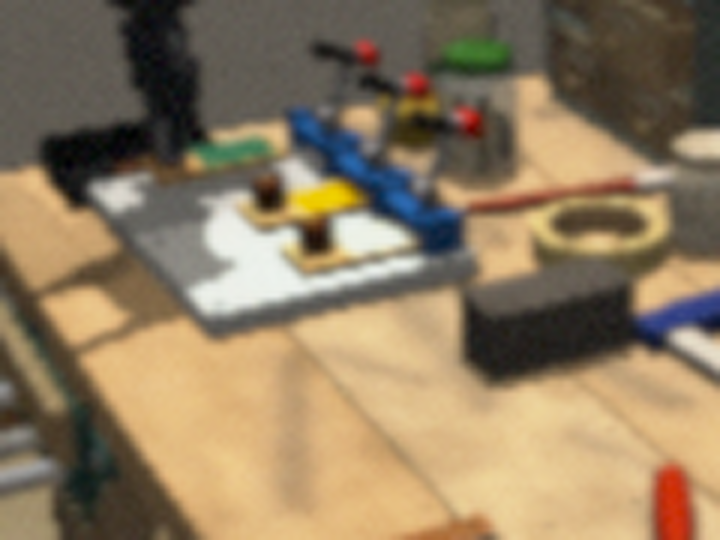

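Emit:
drive_tool:
  targets:
    - [0,0,-0.008,0]
    - [0,0,-0.005,0]
    - [0.008,-0.0009,0,0]
    - [0.008,-0.0009,0,0]
    - [0.008,-0.0009,0,0]

```text
clock: 63.88
position: [0.557, 0.0872, 0.1086]
ee_rot: [0.0, 0.999, -0.053, 0.0]
contact_force: [-0.3, 0.5, -0.5]
width: 0.0183
```

Emit:
drive_tool:
  targets:
    - [0.006,-0.0006,-0.0008,0]
    - [0.003,-0.0003,0,0]
    - [0.003,-0.0003,0,0]
    - [0.002,-0.0002,0,0]
    - [0,0,0,0]

```text
clock: 64.5
position: [0.57, 0.0858, 0.1077]
ee_rot: [0.0, 0.999, -0.053, 0.0]
contact_force: [-0.5, -0.6, -1.1]
width: 0.0184
```

Emit:
drive_tool:
  targets:
    - [0.002,-0.0002,-0.0006,0]
    - [0.001,-0.0001,0,0]
    - [0.001,-0.0001,0,0]
    - [0,0,0,0]
    - [0,0,0,0]

```text
clock: 65.12
position: [0.5738, 0.0854, 0.1073]
ee_rot: [0.0, 0.999, -0.053, -0.0]
contact_force: [-2.5, -0.0, 4.8]
width: 0.0186
```

Emit:
drive_tool:
  targets:
    - [0.001,-0.0001,0,0]
    - [0.001,-0.0001,0,0]
    - [0.001,-0.0001,0,0]
    - [0,0,0,0]
    - [0,0,0,0]

```text
clock: 65.75
position: [0.5765, 0.0852, 0.1073]
ee_rot: [0.0, 0.999, -0.053, -0.0]
contact_force: [-4.1, 0.4, 5.8]
width: 0.0186
```

Emit:
drive_tool:
  targets:
    - [0.001,-0.0001,0,0]
    - [0.001,-0.0001,0,0]
    - [0.001,-0.0001,0,0]
    - [0,0,0,0]
    - [0,0,0,0]

```text
clock: 66.38
position: [0.5775, 0.0851, 0.1072]
ee_rot: [0.0, 0.999, -0.053, -0.003]
contact_force: [-7.4, 1.3, 8.1]
width: 0.0186
```

Emit:
drive_tool:
  targets:
    - [0.001,-0.0001,0,0]
    - [0,0,0,0]
    - [0,0,0,0]
    - [0,0,0,0]
    - [0,0,0,0]

```text
clock: 67.0
position: [0.5777, 0.0851, 0.1072]
ee_rot: [0.0, 0.999, -0.053, -0.004]
contact_force: [-9.6, 2.6, 10.9]
width: 0.0184
```

Emit:
drive_tool:
  targets:
    - [0,0,0,0]
    - [0,0,0,0]
    - [0,0,0,0]
    - [0,0,0.03,0]
    - [0,0,0.03,0]
  jaw: 0.055

```text
clock: 67.62
position: [0.5811, 0.0846, 0.1671]
ee_rot: [0.0, 0.999, -0.053, -0.0]
contact_force: [-0.1, -0.3, 0.5]
width: 0.0549
```

Emit:
drive_tool:
  targets:
    - [0,0,0.03,0]
    - [0,0,0.02,0]
    - [-0.02,-0.04,0,0]
    - [-0.02,-0.04,0,0]
    - [0,0,0,0]

```text
clock: 68.25
position: [0.5399, 0.0027, 0.217]
ee_rot: [0.0, 0.999, -0.054, -0.0]
contact_force: [1.0, -0.1, -0.1]
width: 0.055
```

```bash
python3 - <<'E'
from h import *
print(st())
for q,n in [("knob_left",[.7,.071]),("knob_middle",[.69,-.018]),("knob_right",[.68,-.107]),("panel_green",[.613,.08]),("panel_yellow",[.603,-.009]),("panel_white",[.594,-.098])]:
    print(q,avg(q,np.array(n),2))
im=cams.get_image("scene")
for ce,a,box in blobs(im,(0,150,90),(6,255,255),5):
    p=back(im,ce,.1)
    if .5<p[0]<.8: print(a,ce,p)
print([proj(im,p).round(1) for p in [(.7033,.0711,.101),(.6937,-.0184,.101),(.6841,-.108,.101)]])
E
```

```text
(68.25, array([0.5399, 0.0027, 0.217 ]), np.float64(-96.2), array([ 1. , -0.1, -0.1]), 0.055)
knob_left (array([0.7042 , 0.07355, 0.10065]), 4)
knob_middle (array([ 0.69435, -0.01905,  0.0993 ]), 4)
knob_right (array([ 0.68215, -0.10765,  0.09955]), 4)
panel_green (array([0.6134, 0.0803, 0.0221]), 2)
panel_yellow (array([ 0.60775, -0.01145,  0.0199 ]), 4)
panel_white (array([ 0.593 , -0.0965,  0.02  ]), 4)
7.625 [230.83811475 148.4692623 ] [0.71121005 0.08480421 0.1       ]
8.0625 [239.32848837 153.61918605] [ 0.70518136 -0.00303563  0.1       ]
11.3125 [248.19267956 159.59185083] [ 0.69526606 -0.09376251  0.1       ]
42.0 [432.97619048 277.31584821] [ 0.61518538 -1.01554162  0.1       ]
[array([230.9, 149.3]), array([239. , 154.8]), array([247.8, 160.8])]
```

Emit:
drive_tool:
  targets:
    - [0.04,0.017,0,0]
    - [0.04,0.017,0,0]
    - [0.04,0.017,0,0]
    - [0.0435,0.018,0,0]
    - [0,0,0,0]

```text
clock: 71.32
position: [0.707, 0.075, 0.2158]
ee_rot: [-0.0, 0.999, -0.052, 0.001]
contact_force: [-0.2, 0.1, -1.0]
width: 0.055
```

Emit:
drive_tool:
  targets:
    - [0,0,-0.03,0]
    - [0,0,-0.02,0]
    - [0,0,-0.012,0]
    - [0,0,0,0]
    - [0,0,0,0]

```text
clock: 71.95
position: [0.7048, 0.0736, 0.1561]
ee_rot: [0.0, 0.999, -0.053, 0.001]
contact_force: [-0.3, 0.4, -0.4]
width: 0.0547
```

Emit:
drive_tool:
  targets:
    - [0,0,0,0]
    - [0,0,0,0]
    - [0,0,0,0]
    - [0,0,0,0]
    - [0,0,0,0]
  jaw: 0.01
  force: 40

```text
clock: 72.58
position: [0.7046, 0.0713, 0.1565]
ee_rot: [0.002, 0.999, -0.053, 0.001]
contact_force: [-1.7, -5.8, 3.9]
width: 0.0231
```

```bash
python3 - <<'E'
import numpy as np
R=.06;a0=np.arctan2(14,58);th=np.linspace(2.0,.16,14)
x=.09-R*np.cos(a0+th);z=.054+R*np.sin(a0+th)
for t,dx,dz in zip(th[1:],np.diff(x),np.diff(z)): print(round(t,2),[round(float(v),4) for v in (dx*.9942,-dx*.1071,dz)])
E
```

```text
1.86 [-0.007, 0.0008, 0.0048]
1.72 [-0.0076, 0.0008, 0.0037]
1.58 [-0.008, 0.0009, 0.0026]
1.43 [-0.0083, 0.0009, 0.0014]
1.29 [-0.0084, 0.0009, 0.0002]
1.15 [-0.0084, 0.0009, -0.001]
1.01 [-0.0082, 0.0009, -0.0021]
0.87 [-0.0078, 0.0008, -0.0033]
0.73 [-0.0072, 0.0008, -0.0043]
0.58 [-0.0066, 0.0007, -0.0053]
0.44 [-0.0058, 0.0006, -0.0062]
0.3 [-0.0048, 0.0005, -0.007]
0.16 [-0.0038, 0.0004, -0.0076]
```

Emit:
drive_tool:
  targets:
    - [-0.007,-0.001,0.0048,0]
    - [-0.0076,0.0008,0.0037,0]
    - [-0.008,0.0009,0.0026,0]
    - [-0.0083,0.0009,0.0014,0]
    - [-0.0084,0.0009,0.0002,0]

```text
clock: 73.2
position: [0.6676, 0.0752, 0.1693]
ee_rot: [0.001, 0.999, -0.053, 0.004]
contact_force: [5.6, -4.6, -1.3]
width: 0.0235
```

Emit:
drive_tool:
  targets:
    - [-0.0084,0.0009,-0.001,0]
    - [-0.0082,0.0009,-0.0021,0]
    - [-0.0078,0.0008,-0.0033,0]
    - [-0.0072,0.0008,-0.0043,0]
    - [-0.0066,0.0007,-0.0053,0]

```text
clock: 73.82
position: [0.628, 0.0795, 0.1551]
ee_rot: [0.001, 0.999, -0.053, 0.003]
contact_force: [-1.1, -3.5, 8.4]
width: 0.0234
```

Emit:
drive_tool:
  targets:
    - [-0.0058,0.0006,-0.0062,0]
    - [-0.0048,0.0005,-0.007,0]
    - [-0.0038,0.0004,-0.0076,0]
    - [0,0,0,0]
    - [0,0,0,0]

```text
clock: 74.45
position: [0.6114, 0.0814, 0.1325]
ee_rot: [0.001, 0.999, -0.053, -0.0]
contact_force: [-3.8, -3.5, 6.6]
width: 0.0232
```

Emit:
drive_tool:
  targets:
    - [0,0,-0.001,0]
    - [0,0,0,0]
    - [0,0,0,0]
    - [0,0,0,0]
    - [0,0,0,0]
  jaw: 0.055

```text
clock: 75.08
position: [0.6125, 0.0819, 0.1298]
ee_rot: [0.0, 0.999, -0.053, -0.0]
contact_force: [0.0, -0.3, -0.1]
width: 0.0551
```

Emit:
drive_tool:
  targets:
    - [0,0,0.03,0]
    - [0,0,0.03,0]
    - [0,0,0.03,0]
    - [0.021,-0.026,0,0]
    - [0.021,-0.026,0,0]

```text
clock: 75.7
position: [0.6551, 0.0297, 0.2208]
ee_rot: [-0.0, 0.999, -0.052, 0.001]
contact_force: [0.6, -0.1, -0.2]
width: 0.0551
```

Emit:
drive_tool:
  targets:
    - [0.021,-0.026,0,0]
    - [0.02,-0.0225,0,0]
    - [0,0,-0.03,0]
    - [0,0,-0.02,0]
    - [0,0,0,0]

```text
clock: 76.32
position: [0.6944, -0.0186, 0.1677]
ee_rot: [-0.0, 0.999, -0.053, -0.002]
contact_force: [0.1, 0.5, 0.7]
width: 0.0548
```

```bash
python3 - <<'E'
from h import *
print(st())
for q,n in [("knob_left",[.612,.08]),("knob_middle",[.69,-.018])]:
    print(q,avg(q,np.array(n),2))
E
```

```text
(76.325, array([ 0.6944, -0.0186,  0.1677]), np.float64(-96.1), array([0.1, 0.5, 0.7]), 0.0548)
knob_left (array([0.61585, 0.08215, 0.04945]), 2)
knob_middle (array([ 0.6906, -0.0194,  0.0978]), 3)
```

Emit:
drive_tool:
  targets:
    - [-0.001,0,-0.012,0]
    - [0,0,0,0]
    - [0,0,0,0]
    - [0,0,0,0]
    - [0,0,0,0]

```text
clock: 77.75
position: [0.6947, -0.0187, 0.1582]
ee_rot: [0.0, 0.999, -0.053, 0.0]
contact_force: [-0.2, -0.3, -0.5]
width: 0.055
```

Emit:
drive_tool:
  targets:
    - [0,0,0,0]
    - [0,0,0,0]
    - [0,0,0,0]
    - [0,0,0,0]
    - [0,0,0,0]
  jaw: 0.01

```text
clock: 78.38
position: [0.6946, -0.0185, 0.1582]
ee_rot: [-0.0, 0.999, -0.053, 0.0]
contact_force: [-0.3, 1.0, 2.1]
width: 0.0234
```

Emit:
drive_tool:
  targets:
    - [-0.007,0.0008,0.0048,0]
    - [-0.0076,0.0008,0.0037,0]
    - [-0.008,0.0009,0.0026,0]
    - [-0.0083,0.0009,0.0014,0]
    - [-0.0084,0.0009,0.0002,0]

```text
clock: 79.0
position: [0.656, -0.0143, 0.1715]
ee_rot: [-0.0, 0.999, -0.053, 0.002]
contact_force: [6.0, 1.5, -3.5]
width: 0.0231
```

Emit:
drive_tool:
  targets:
    - [-0.0084,0.0009,-0.001,0]
    - [-0.0082,0.0009,-0.0021,0]
    - [-0.0078,0.0008,-0.0033,0]
    - [-0.0072,0.0008,-0.0043,0]
    - [-0.0066,0.0007,-0.0053,0]

```text
clock: 79.62
position: [0.6166, -0.0099, 0.1573]
ee_rot: [-0.0, 0.999, -0.053, 0.001]
contact_force: [-0.5, 2.2, 8.0]
width: 0.023
```

Emit:
drive_tool:
  targets:
    - [-0.0058,0.0006,-0.0062,0]
    - [-0.0048,0.0005,-0.007,0]
    - [-0.0038,0.0004,-0.0076,0]
    - [0,0,0,0]
    - [0,0,0,0]

```text
clock: 80.25
position: [0.5998, -0.0081, 0.1347]
ee_rot: [-0.0, 0.999, -0.053, -0.003]
contact_force: [-3.6, 3.1, 7.0]
width: 0.0234
```

Emit:
drive_tool:
  targets:
    - [0,0,-0.002,0]
    - [0,0,0,0]
    - [0,0,0,0]
    - [0,0,0,0]
    - [0,0,0,0]

```text
clock: 80.88
position: [0.5991, -0.008, 0.1327]
ee_rot: [-0.0, 0.999, -0.053, -0.004]
contact_force: [-5.7, 2.8, 6.9]
width: 0.0232
```

Emit:
drive_tool:
  targets:
    - [0,0,0,0]
    - [0,0,0,0]
    - [0,0,0,0]
    - [0,0,0,0]
    - [0,0,0.03,0]
  jaw: 0.055

```text
clock: 81.5
position: [0.601, -0.0087, 0.1597]
ee_rot: [-0.0, 0.999, -0.053, -0.003]
contact_force: [1.0, 0.1, 0.1]
width: 0.0552
```

Emit:
drive_tool:
  targets:
    - [0,0,0.03,0]
    - [0,0,0.03,0]
    - [0.021,-0.026,0,0]
    - [0.021,-0.026,0,0]
    - [0.021,-0.026,0,0]

```text
clock: 82.12
position: [0.6662, -0.0875, 0.2219]
ee_rot: [0.0, 0.999, -0.053, -0.0]
contact_force: [-0.7, -0.6, 0.3]
width: 0.0552
```

Emit:
drive_tool:
  targets:
    - [0.02,-0.0215,0,0]
    - [0,0,-0.03,0]
    - [0,0,-0.02,0]
    - [0,0,0,0]
    - [0,0,0,0]

```text
clock: 82.75
position: [0.6861, -0.1084, 0.1726]
ee_rot: [0.0, 0.999, -0.053, 0.001]
contact_force: [0.1, 0.6, -0.6]
width: 0.055
```

```bash
python3 - <<'E'
from h import *
im=cams.get_image("scene");cv2.imwrite("pics/s9.png",cv2.resize(im["color"][140:230,170:290,::-1],None,fx=6,fy=6,interpolation=cv2.INTER_CUBIC))
print(st())
E
```

```text
(82.8, array([ 0.6863, -0.1083,  0.173 ]), np.float64(-96.0), array([0.2, 0.3, 0.8]), 0.0546)
```

View pics/s9.png

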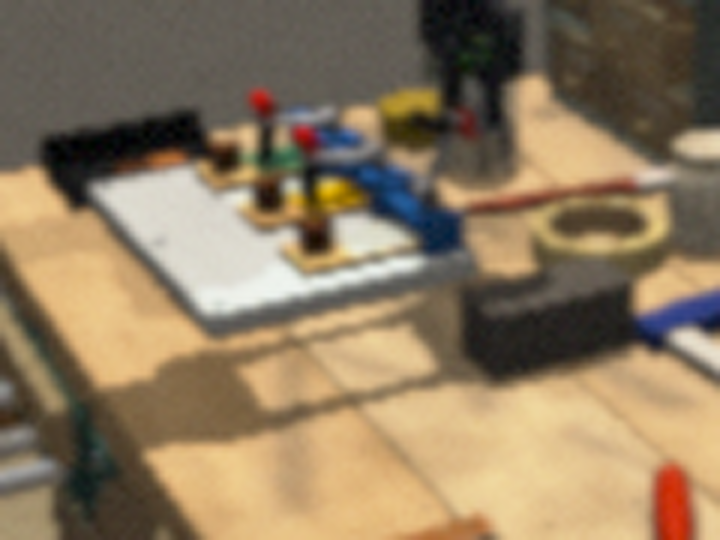

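Left and middle clips are closed on their panels (red knobs at about (262,102) and (304,138)), and the gripper stands over the right knob (468,122). Next I'll close the right clip.

Emit:
drive_tool:
  targets:
    - [-0.002,0,-0.015,0]
    - [0,0,0,0]
    - [0,0,0,0]
    - [0,0,0,0]
    - [0,0,0,0]

```text
clock: 83.42
position: [0.6838, -0.1083, 0.1571]
ee_rot: [0.0, 0.999, -0.053, 0.0]
contact_force: [-0.7, -0.1, 0.4]
width: 0.0547
```

Emit:
drive_tool:
  targets:
    - [0,0,0,0]
    - [0,0,0,0]
    - [0,0,0,0]
    - [0,0,0,0]
    - [0,0,0,0]
  jaw: 0.01

```text
clock: 84.05
position: [0.6837, -0.1079, 0.1571]
ee_rot: [-0.0, 0.999, -0.053, 0.0]
contact_force: [-1.0, 1.8, 3.8]
width: 0.0226
```

Emit:
drive_tool:
  targets:
    - [-0.007,0.0008,0.0048,0]
    - [-0.0076,0.0008,0.0037,0]
    - [-0.008,0.0009,0.0026,0]
    - [-0.0083,0.0009,0.0014,0]
    - [-0.0084,0.0009,0.0002,0]

```text
clock: 84.68
position: [0.6464, -0.1038, 0.1699]
ee_rot: [-0.0, 0.999, -0.053, 0.003]
contact_force: [5.2, 3.0, -2.6]
width: 0.0226
```

Emit:
drive_tool:
  targets:
    - [-0.0084,0.0009,-0.001,0]
    - [-0.0082,0.0009,-0.0021,0]
    - [-0.0078,0.0008,-0.0033,0]
    - [-0.0072,0.0008,-0.0043,0]
    - [-0.0066,0.0007,-0.0053,0]

```text
clock: 85.3
position: [0.6072, -0.0994, 0.1559]
ee_rot: [-0.0, 0.999, -0.053, 0.003]
contact_force: [0.3, 4.8, 8.1]
width: 0.0231
```

Emit:
drive_tool:
  targets:
    - [-0.0058,0.0006,-0.0062,0]
    - [-0.0048,0.0005,-0.007,0]
    - [-0.0038,0.0004,-0.0076,0]
    - [0,0,-0.002,0]
    - [0,0,0,0]

```text
clock: 85.92
position: [0.5897, -0.0975, 0.1313]
ee_rot: [-0.001, 0.999, -0.053, -0.002]
contact_force: [-4.8, 3.1, 6.2]
width: 0.0232
```

Release, rise and withdraw clear of the holder.

Emit:
drive_tool:
  targets:
    - [0,0,0,0]
    - [0,0,0,0]
    - [0,0,0,0]
    - [0,0,0,0]
    - [0,0,0.03,0]
  jaw: 0.055

```text
clock: 86.55
position: [0.5902, -0.0981, 0.1587]
ee_rot: [-0.001, 0.999, -0.053, -0.003]
contact_force: [0.5, -0.4, -0.3]
width: 0.0551
```

Emit:
drive_tool:
  targets:
    - [0,0,0.04,0]
    - [0,0,0.04,0]
    - [-0.03,-0.05,0.02,0]
    - [-0.03,-0.05,0,0]
    - [-0.03,-0.05,0,0]

```text
clock: 87.18
position: [0.501, -0.2497, 0.2613]
ee_rot: [0.001, 0.999, -0.052, 0.001]
contact_force: [1.4, -0.6, -0.7]
width: 0.0547
```

Emit:
drive_tool:
  targets:
    - [-0.02,-0.05,0,0]
    - [-0.02,-0.05,0,0]
    - [-0.02,-0.05,0,0]
    - [-0.02,-0.05,0,0]
    - [0,0,0,0]

```text
clock: 87.8
position: [0.42, -0.4521, 0.2602]
ee_rot: [0.001, 0.998, -0.055, -0.0]
contact_force: [1.0, 0.4, -1.0]
width: 0.0554
```

```bash
python3 - <<'E'
from h import *
a=cams.get_image("scene")["color"][140:220,170:300,::-1]; b=cams.get_image("top")["color"][150:235,105:235,::-1]
r=lambda i:cv2.resize(i,(600,int(600*i.shape[0]/i.shape[1]))[:2],interpolation=cv2.INTER_CUBIC)
r=lambda i:cv2.resize(i,(460,290),interpolation=cv2.INTER_CUBIC)
cv2.imwrite("pics/f.png",cv2.vconcat([r(a),r(b)]))
print(st())
c,s=np.cos(-.1074),np.sin(-.1074); H=lambda p:np.array([c*(p[0]-.5674)+s*(p[1]+.0048),-s*(p[0]-.5674)+c*(p[1]+.0048),p[2]])*1000
for q,n in [("knob_left",[.612,.08]),("knob_middle",[.602,-.008]),("knob_right",[.592,-.097]),("panel_green",[.613,.08]),("panel_yellow",[.603,-.009]),("panel_white",[.594,-.098])]:
    p,k=avg(q,np.array(n),2); print(q,k,p.round(4),H(p).round(0))
for q in ["chip_0","umber_jar","tin","tape_roll","block"]: print(q,[(round(d["score"],2),np.round(d["point"],3)) for d in spotter.landmark_of(q,"top")][:4])
E
```

```text
(87.9, array([ 0.4214, -0.4484,  0.2603]), np.float64(-96.1), array([ 1. , -0. , -0.1]), 0.0547)
knob_left 4 [0.6148 0.084  0.0772] [38. 93. 77.]
knob_middle 4 [ 0.6013 -0.009   0.0736] [34. -1. 74.]
knob_right 4 [ 0.5914 -0.0985  0.0752] [ 34. -91.  75.]
panel_green 4 [0.6142 0.0808 0.02  ] [37. 90. 20.]
panel_yellow 4 [ 0.6068 -0.0114  0.0186] [40. -2. 19.]
panel_white 4 [ 0.5935 -0.0967  0.0205] [ 36. -89.  20.]
chip_0 [(0.61, array([0.534, 0.167, 0.008])), (0.57, array([0.565, 0.166, 0.004]))]
umber_jar [(0.61, array([0.786, 0.033, 0.003]))]
tin [(0.59, array([ 0.774,  0.12 , -0.002])), (0.29, array([ 0.605, -0.011,  0.023]))]
tape_roll [(0.7, array([ 0.76 , -0.169,  0.001]))]
block [(0.57, array([ 0.634, -0.28 ,  0.001]))]
```

View pics/f.png

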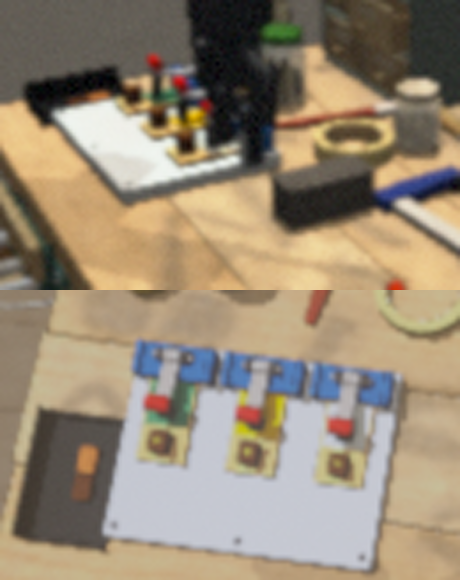

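```bash
python3 -c "
from rig import manip
print(manip.sign_off())"
```

```text
the job is handed in; nothing more can be done
None
```

The job is done and handed in at about 88 s of the 210 s allowed.

**Sweep:** With all clips still shut, I held the block on the bed and pushed both chips that were present into the tray. I then set the block down flat on the bench. It later showed about 3 cm from where I put it and still flat; whether that was the announced knock or my gripper opening I can't tell.

**Panels:** I opened all three clips, slid white into the right station, yellow into the middle and green into the left, and lowered the clips with the knob held all the way down. I pushed each panel until it met the stop (6 to 10 N).

**Last checks:**
- **Seating:** the networks put green 0–1 mm, white 1–2 mm and yellow 3–4 mm from their seats, which is within their 4 mm error. In the top picture the three lugs line up to about 1 mm.
- **Clips:** all three knobs read 74–77 mm high, as expected when shut on a panel (about 77).
- **Chips and bystanders:** both chips are in the tray. The jar, tin and tape roll read within a few millimetres of where they started. The red look-alike was never touched.
- **Disagreement:** one earlier reading put the left knob at 49 mm. The next picture and the final readings (77 mm) contradict it.

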